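Get the wire spool out from among the containers

TASK

Stand the jar, the wooden box and the bottle upright on the blue side mat to clear the wooden stock tray, then take the wire spool from the back of the tray and set it flat on the wire stand, with the stand's post through its hole. Once the spool is on the stand, put each of the three containers back upright in the tray, each on the very spot where it stood at the start. Knock nothing over and leave the dish, the tin and the pliers where they are.

Things in the scene. Friction and masses are not known exactly. Their poses are not given: they have to be found in the camera images.
- jar: Round glass jar full of pearls with a flat aluminium lid of the same width: 44 mm diameter, 88 mm tall, upright, loose, about 0.16 kg. Origin at the centre of its underside, z up. Stands on one of the three outer spots of the tray at the start; that place is to be restored.
- woodbox: Tall dark wooden box with square section, 44 x 44 mm, 86 mm tall, with a thin brass band, upright, loose, about 0.12 kg. Origin at the centre of its underside, z up, x and y square to its sides. Stands on one of the three outer spots of the tray at the start, turned up to 0.2 rad to the tray.
- bottle: Round brown (amber) glue bottle, 100 mm tall: straight body of 42 mm diameter up to 72 mm, then a narrow neck with a black cap of 21 mm diameter. Upright, loose, about 0.10 kg. Origin at the centre of its underside, z up. Stands on one of the three outer spots of the tray at the start.
- spool: Low spool of steel wire with white plastic flanges, lying flat: 56 mm diameter over the flanges, 26 mm high, with a 26 mm through hole in the middle, loose, about 0.08 kg. Origin at the centre of its underside, z up (along the hole). At the start it lies in the tray at the tray's origin, between the three containers, which leave no room for a gripper to come down to it.
- tray: Fixed light wooden tray, floor 6 mm thick, rim 12 mm high. Origin on the table under the spool; x points away from the robot, turned up to 0.35 rad. It spans x -90 to 44, y -94 to 94 mm. Flush round grey felt patches mark the places: the spool's at the origin, the containers' at (-55, 0), (0, 58) and (0, -58) mm, each standing within 5 mm of its patch. Which stands where changes.
- mat: Fixed flat blue mat, 240 mm (its x) by 150 mm (its y), 4 mm thick: the side area where the containers are to stand meanwhile. Origin at the centre of its underside, z up. It lies to the left or to the right of the tray.
- stand: Fixed wire stand: a round dark steel base, 84 mm diameter, 12 mm high, with an upright steel post of 9 mm diameter in its middle whose tip, tapered over the last 5 mm, is 55 mm above the table. Origin at the centre of its underside, z up. A seated spool lies flat on the base. It stands on the other side of the tray from the mat.
- dish: Bystander: shallow white dish of 92 mm diameter, 20 mm high, with a few pearls, loose, on the table before the tray. Origin at the centre of its underside. Leave it alone.
- tin: Bystander: small round tin with a red lid, 56 mm diameter, 26 mm high, loose, on the table. Origin at the centre of its underside. Leave it alone.
- pliers: Bystander: small pliers with blue handles lying on the table, 138 mm long, 44 mm wide, 18 mm or less high, loose. Origin on the table under the pivot, x towards the jaws. Leave it alone.

How it is judged (in metres and radians):
On the way, in this order (a step that is already met when the one before it is completed fails the run):
1. the jar, the box and the bottle all stand released and upright on the mat (x of jar in the frame of mat between -0.115 and 0.115 m and y of jar in the frame of mat between -0.07 and 0.07 m and height (world z) of jar between 0.001 and 0.01 m and angle between each of jar, woodbox, bottle's own z axis and vertical below 0.15 rad and linear speed of each of jar, woodbox, bottle below 0.05 m/s and x of woodbox in the frame of mat between -0.115 and 0.115 m and y of woodbox in the frame of mat between -0.07 and 0.07 m and height (world z) of woodbox between 0.001 and 0.01 m and x of bottle in the frame of mat between -0.115 and 0.115 m and y of bottle in the frame of mat between -0.07 and 0.07 m and height (world z) of bottle between 0.001 and 0.01 m and contact force between the fingers and jar below 0.3 N and contact force between the fingers and woodbox below 0.3 N and contact force between the fingers and bottle below 0.3 N and contact force between the fingers and spool below 0.3 N), for 0.2 s.
2. the spool lies released and flat on the stand's base, over the post, while the three containers stand on the mat (all of step 1 and horizontal distance between spool and stand below 0.01 m and z of spool in the frame of stand between 0.008 and 0.016 m and angle between spool's own z axis and vertical below 0.1 rad), for 0.2 s.
At the end, for the whole second after the job is handed in: The spool lies flat on the stand's base with the post through its hole; jar, box and bottle stand upright in the tray, each within 15 mm of where it stood at the start; all are released and at rest (distance of each of jar, woodbox, bottle from where it was at the start of the episode below 0.015 m and angle between each of jar, woodbox, bottle, spool's own z axis and vertical below 0.1 rad and horizontal distance between spool and stand below 0.01 m and z of spool in the frame of stand between 0.008 and 0.016 m and linear speed of each of jar, woodbox, bottle, spool below 0.02 m/s); the robot touches nothing.
It fails at once if a bystander (dish, tin or pliers) is moved more than 20 mm (distance of any of dish, tin, pliers from where it was at the start of the episode above 0.02 m).
It fails at once if a container is knocked over (tilted more than 0.7 rad) (angle between any of jar, woodbox, bottle's own z axis and vertical above 0.7 rad).
It also fails if it takes over 144 s, if anything falls off the work surface, if the arm or the gripper's body presses on something with over 40 N, if the wrist force passes 120 N, or if a joint passes its speed limit or range.

ROBOT

A 6-joint arm with a two-finger parallel gripper is mounted at the origin on the work surface. World frame = base frame: x ahead of the robot, y to its left, z up, the work surface at z = 0. Lengths are in m, angles in degrees, forces in N, time in s.
With the tool pointing down it reaches from about 0.25 to 0.725 m from the base axis. Payload 9.7 kg.
Tool frame: the origin (TCP) lies on the centre line of the jaws, within the pads' length; the fingertips stand 17 mm ahead of it and the grasp point (between the pads) lies 2 mm behind it (bot.nose_length is the distance from the TCP to the fingertips, in m); x points along the fingers, y is the direction in which the jaws open and shut, and the axes are right-handed (so a half turn about x gives the same grasp; the last joint's range is limited). The gripper opens to 85 mm and grips with 20 to 120 N. Pads are 22 mm wide; open, the fingers measure 114 mm over their backs; the gripper's body (76 mm by 85 mm) begins 54 mm behind the grasp point. The pads swing forward as they close: fully open they stand 13 mm farther back than shut.
Start: joints at [-71.562, 4.979, 10.078, 95.1, 0, 90], TCP at [0.174, -0.522, 0.21] pointing down, gripper open.
Joint ranges: [-179.16, 179.16], [-48.56, 103.87], [-65.8, 70.77], [-126.05, 130.52], [-82.76, 87.17], [-180, 180]. Speed limits (degrees/s): [127.2, 127.2, 147.25, 180, 180, 180].

INTERFACE

Orientations are given as [roll, pitch, yaw] about the fixed x, y, z axes, in that order (R = Rz(yaw) Ry(pitch) Rx(roll)).
In Python, from workcell import bot, viewer, ticket gives the robot as it stands.
- The arm moves only by the tool jog_arm, never from a script. Its argument "deltas" is a list of rows, each an object of numbers: "fingers": the opening, from 0 (shut) to 1 (fully open); "x", "y", "z": the shift along the world's x, y, z in mm; "twist": the turn about the world's z in degrees. A call has 1 to 10 rows; each row is the pose to reach, as a shift and turn from the pose measured when the call began; what a row does not reach only later rows make up. A row lasts 1/10 s, in which the tool goes at most 50 mm and 8.59 degrees, less where a joint would pass 70% of its speed; a pose out of reach is approached as far as the arm can. A call with a gripper value outside its range is refused whole. The fingers move at their own pace and stop on an object; "grip_force" is the grip in N (left out, the last holds). Time passes only in rows, so rows that repeat a pose let the fingers close. It gives the time, the measured TCP pose, the force and the opening at its end, in the units of the state.
- bot.get_obs(): the state, without advancing time (a new reading comes with each control period).
- viewer.camera(name): name is "side" or "top" or "wrist"; returns a dict with "image" (480x640x3 uint8, red, green, blue), "fovy" (degrees; the focal length in pixels is half the picture's height over the tangent of half this angle, whatever the lens; pixels are square), "cx", "cy" (the principal point, pixels), "D" ([k1, k2, p1, p2, k3] as OpenCV has them; the pictures are not rectified), "world_to_cam" (4x4, takes a point from world to camera coordinates); the wrist camera has in their place "tool_from_camera" (4x4, takes a point from camera to tool coordinates, whose origin is the TCP and whose axes are the tool frame's). Camera axes: x right, y down, z forward; pixel columns grow to the right and rows downward; lengths in m; the calibration is good to about 2 mm. A picture is of the moment at which its call begins: read the wrist's pose just before it. There is no depth.
- ticket.job_done(): hands the job in, once; it reports no verdict.
The state is a dict: "time": time; "q": joint angles; "qd": joint speeds; "joint_efforts": joint torques, N m; "ee_pos": TCP position; "tcp_rot": TCP orientation; "wrist_force": force on the tool from outside, world axes, zero at the start; "torque": the same for the moment, N m; "opening": finger opening in m.
Only numpy, scipy, OpenCV 4.12 (cv2) and the standard library are available. Lean on these libraries where they do the work, as an engineer would, in place of code of your own. Each camera call takes 0.05 s, during which the arm holds its last target.

## Working session

There is one attempt and no reset: what is moved stays moved. The work goes in short steps, Python scripts to look and compute and a tool call to move; the robot and the scene stay as the last step left them, time stands still between calls to the robot, and variables do not carry over. Pictures are saved under pics/ and viewed, and the job is handed in when it is done.

Besides the shell and the picture viewer there is one more tool, called as a command line: name --argument value ..., lists and objects as JSON in quotes. jog_arm: Moves the arm, as the interface text tells. Its arguments: {"type":"object","properties":{"deltas":{"type":"array"},"grip_force":{"type":"number"}},"required":["deltas"]}

```bash
ls; mkdir -p pics
python3 - <<'E'
from workcell import bot, viewer
import cv2,numpy as np
print(bot.get_obs())
for n in("top","side","wrist"):
    c=viewer.camera(n); cv2.imwrite(f"pics/{n}0.png",c["image"][:,:,::-1]); np.save(f"pics/{n}0.npy",c,allow_pickle=True)
    print(n,{k:v for k,v in c.items() if k!="image"})
E
```

```text
pics
{'time': 0.0, 'q': array([-7.15643338e+01,  5.01046680e+00,  1.00338270e+01,  9.50999333e+01,
       -1.16937305e-03,  8.99999560e+01]), 'qd': array([ 0.02256735,  0.02891326, -0.00624371, -0.11666095, -0.05604372,
        0.04311968]), 'joint_efforts': array([-4.04311795e-04, -5.20390284e+01,  4.64799392e+01,  1.63260510e-02,
       -1.04722099e-04,  2.57082070e-05]), 'ee_pos': array([ 0.17384189, -0.52152369,  0.20908355]), 'tcp_rot': array([-89.12513029,  89.92341792, 109.31058069]), 'wrist_force': array([-1.22381467,  0.01322281,  0.50950865]), 'torque': array([ 0.02178053, -0.03760358,  0.04735557]), 'opening': 0.085192536846723}
top {'fovy': 47.694622495269186, 'cx': 324.80685259540627, 'cy': 234.12199115765114, 'D': array([-0.01828041,  0.        ,  0.        ,  0.        ,  0.        ]), 'world_to_cam': array([[ 1.33289280e-02, -9.99760468e-01, -1.73593375e-02,
         1.15834310e-04],
       [-9.98616923e-01, -1.24266437e-02, -5.10863955e-02,
         5.54035072e-01],
       [ 5.08584403e-02,  1.80162551e-02, -9.98543356e-01,
         1.01841254e+00],
       [ 0.000000
[... 315 characters left out ...]
48991475, -0.59359475, -0.63845815,  0.32490679],
       [ 0.39610273,  0.50083565, -0.76958838,  0.69381974],
       [ 0.        ,  0.        ,  0.        ,  1.        ]])}
wrist {'fovy': 64.91814844882315, 'cx': 315.05100725459187, 'cy': 233.91341356240352, 'D': array([-0.00273452,  0.        ,  0.        ,  0.        ,  0.        ]), 'tool_from_camera': array([[ 7.59596319e-04, -3.09398570e-01,  9.50932147e-01,
        -1.64017113e-01],
       [ 9.99999381e-01, -5.38063407e-04, -9.73856968e-04,
        -8.55561935e-04],
       [ 8.12971744e-04,  9.50932298e-01,  3.09397970e-01,
        -7.82910689e-02],
       [ 0.00000000e+00,  0.00000000e+00,  0.00000000e+00,
         1.00000000e+00]])}
```

View pics/top0.png

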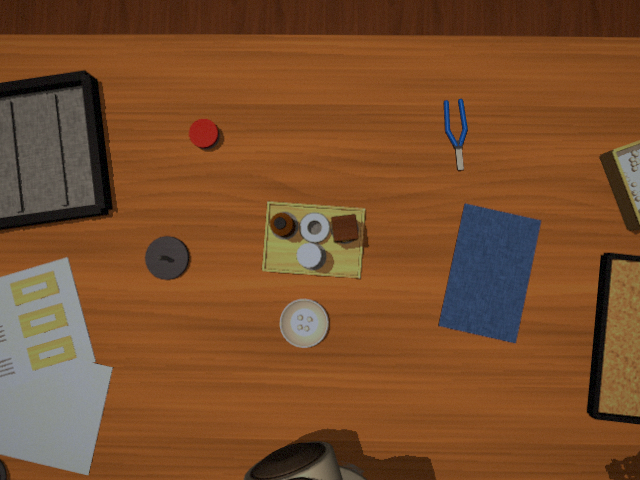

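View pics/side0.png

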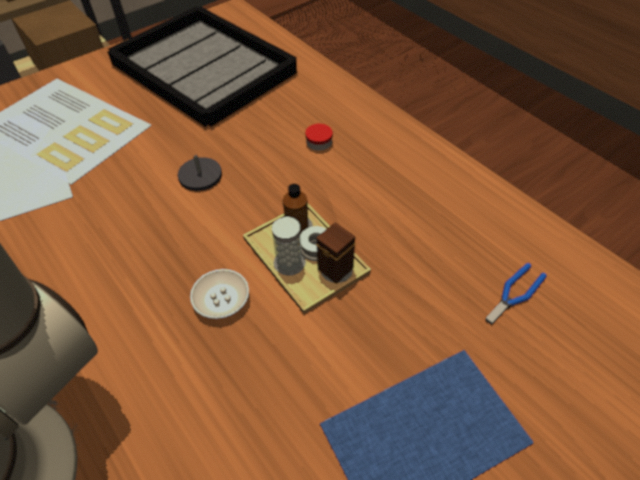

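View pics/wrist0.png

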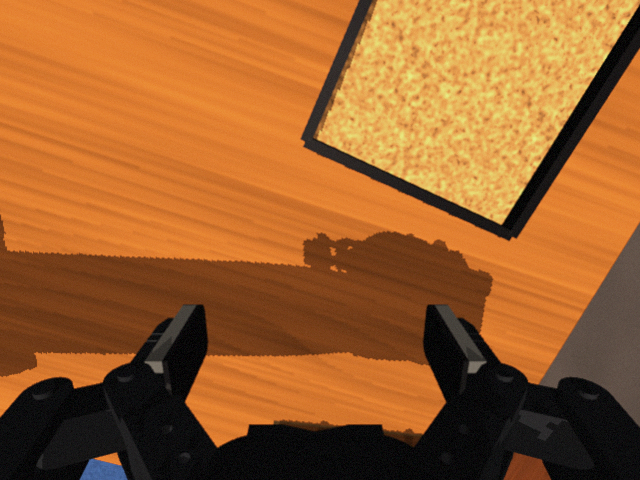

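The top view shows the bottle at about (282,225), spool (315,228), box (345,229), jar (310,256), mat centre (489,273) and stand (167,258). The dish is at (304,323), the tin at (204,133) and the pliers at (456,135). The side view agrees with this. Next I measure the positions.

```bash
cat > h.py <<'E'
import cv2,numpy as np
from scipy.spatial.transform import Rotation as Ro
def K(c):
    f=240/np.tan(np.radians(c["fovy"]/2)); return np.array([[f,0,c["cx"]],[0,f,c["cy"]],[0,0,1.]])
def w2c(c,obs=None):
    if "world_to_cam" in c: return c["world_to_cam"]
    T=np.eye(4);T[:3,:3]=Ro.from_euler("xyz",obs["tcp_rot"],degrees=True).as_matrix();T[:3,3]=obs["ee_pos"]
    return np.linalg.inv(T@c["tool_from_camera"])
def cast(c,px,z,obs=None):
    u=cv2.undistortPoints(np.array(px,float).reshape(-1,1,2),K(c),c["D"]).reshape(-1,2)
    W=np.linalg.inv(w2c(c,obs)); d=np.c_[u,np.ones(len(u))]@W[:3,:3].T; o=W[:3,3]
    return o+d*((z-o[2])/d[:,2])[:,None]
def blobs(m,amin=30):
    cs,_=cv2.findContours(m.astype(np.uint8),cv2.RETR_EXTERNAL,cv2.CHAIN_APPROX_NONE)
    return sorted([k for k in cs if cv2.contourArea(k)>amin],key=cv2.contourArea,reverse=True)
def jaw(obs):
    R=Ro.from_euler("xyz",obs["tcp_rot"],degrees=True).as_matrix(); return R
E
python3 - <<'E'
from h import *
c=np.load("pics/top0.npy",allow_pickle=True).item(); im=c["image"]
hsv=cv2.cvtColor(im,cv2.COLOR_RGB2HSV)
H,S,V=[hsv[...,i].astype(int) for i in range(3)]
def rep(name,m,z,amin=30):
    for k in blobs(m,amin)[:3]:
        r=cv2.minAreaRect(k); b=cv2.boxPoints(r)
        print(name,cv2.contourArea(k),"ctr px",np.round(r[0],1),"w",cast(c,[r[0]],z)[0].round(4)[:2],"size",np.round(r[1],1)); print("   corners",cast(c,b,z)[:,:2].round(4).tolist())
yy,xx=np.mgrid[:480,:640]
roi=lambda x0,y0,x1,y1:(xx>x0)&(xx<x1)&(yy>y0)&(yy<y1)
rep("mat",(H>95)&(H<125)&(S>80)&roi(430,190,560,350),.004,500)
rep("stand",(S<60)&(V<90)&roi(130,230,210,290),.012,300)
rep("tray",(H>18)&(H<35)&(S>70)&(V>90)&roi(250,190,380,290),.012,300)
rep("white",(S<60)&(V>110)&roi(290,205,340,275),.094)
for n,p,z in(("jar",(310,256),.094),("bottle",(282,223),.106),("spool",(315,228),.032),("box",(345,229),.092)):
    print(n,cast(c,[p],z)[0].round(4))
s=np.load("pics/side0.npy",allow_pickle=True).item()["image"]
a=cv2.resize(im[190:290,250:380],(780,600),interpolation=cv2.INTER_CUBIC);cv2.imwrite("pics/tc.png",a[:,:,::-1])
E
```

```text
mat 9476.5 ctr px [489.6 272.9] w [ 0.4843 -0.3078] size [ 78.3 125. ]
   corners [[0.3827, -0.2103], [0.6165, -0.2599], [0.5866, -0.4063], [0.3537, -0.3553]]
stand 1361.0 ctr px [167.  257.5] w [0.5055 0.3088] size [41. 42.]
   corners [[0.5443, 0.3506], [0.5453, 0.2694], [0.467, 0.2673], [0.4658, 0.3482]]
tray 3369.5 ctr px [313.4 239.3] w [0.5439 0.029 ] size [99.1 70.4]
   corners [[0.4827, 0.1272], [0.6171, 0.1198], [0.6052, -0.0695], [0.4714, -0.0609]]
white 1089.5 ctr px [312.3 240.5] w [0.5385 0.0277] size [28.9 56.2]
   corners [[0.4924, 0.0583], [0.5905, 0.0476], [0.5848, -0.003], [0.4868, 0.0079]]
jar [0.5112 0.0312 0.094 ]
bottle [0.5677 0.0802 0.106 ]
spool [0.5643 0.0254 0.032 ]
box [ 0.5595 -0.0295  0.092 ]
```

View pics/tc.png

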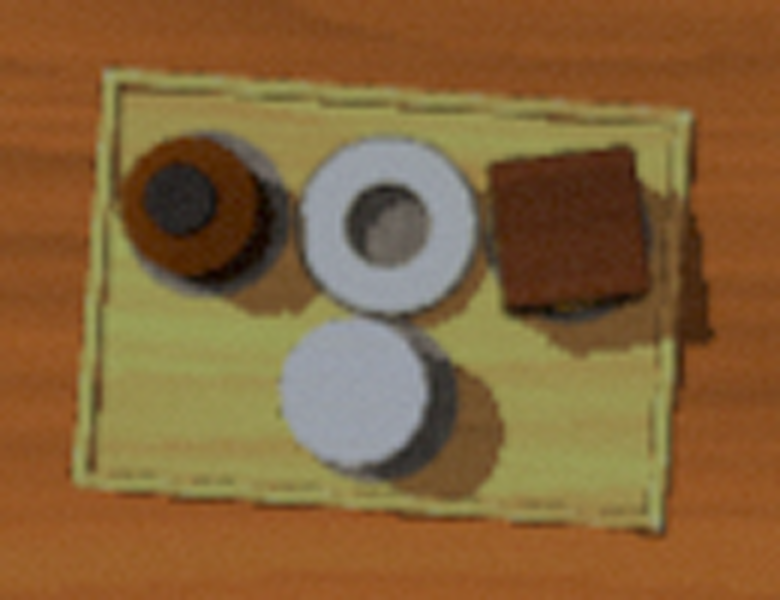

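The crop shows the bottle cap centre at crop pixel (181,198), the spool at (388,226), the jar lid at (355,395) and the box top corners around (570,229). The box is turned the opposite way to the tray. Next I refine these positions and get the jaw direction.

Run:
```python
from h import *
from workcell import bot
c=np.load("pics/top0.npy",allow_pickle=True).item()
f=lambda p:(np.array(p,float)+.5)/6-.5+[250,190]
B=cast(c,f([(488,163),(630,147),(650,293),(510,313)]),.092)[:,:2]
print("box",B.mean(0).round(4),[round(float(np.degrees(np.arctan2(*(d[::-1])))),1) for d in (B[0]-B[3],B[1]-B[2],B[0]-B[1],B[3]-B[2])])
for n,p,z in(("jar",(355,395),.094),("bottle",(181,198),.106),("spool",(388,226),.032)): print(n,cast(c,f([p]),z)[0].round(4))
t=np.radians(-3.4);O=np.array([.5644,.0255]);R=np.array([[np.cos(t),-np.sin(t)],[np.sin(t),np.cos(t)]])
for p in((-.055,0),(0,.058),(0,-.058)):print("patch",(O+R@p).round(4))
print(np.linalg.norm(c["world_to_cam"][:3,:3]@[0,0,1]),jaw(bot.get_obs()).round(3))
```

```text
box [ 0.5617 -0.0286] [9.0, 8.4, 97.1, 98.9]
jar [0.5122 0.0335 0.094 ]
bottle [0.5684 0.0841 0.106 ]
spool [0.5657 0.0269 0.032 ]
patch [0.5095 0.0288]
patch [0.5678 0.0834]
patch [ 0.561  -0.0324]
1.0000000000000002 [[-0.     0.316 -0.949]
 [ 0.001 -0.949 -0.316]
 [-1.    -0.001  0.   ]]
```

jog_arm --deltas '[{"x": 40,"y": 45,"twist": 8,"fingers": 1},{"x": 75,"y": 85,"twist": 16},{"x": 110,"y": 125,"twist": 24},{"x": 145,"y": 165,"twist": 32},{"x": 180,"y": 210,"twist": 40},{"x": 215,"y": 250,"twist": 48},{"x": 250,"y": 290,"twist": 56},{"x": 285,"y": 330,"twist": 64},{"x": 320,"y": 370,"twist": 72},{"x": 350,"y": 415,"twist": 80}]'

```text
validation failed for argument at $.de...
```

jog_arm --deltas '[{"fingers": 1,"x": 35,"y": 40,"z": 0,"twist": 8},{"fingers": 1,"x": 70,"y": 80,"z": 0,"twist": 16},{"fingers": 1,"x": 100,"y": 120,"z": 0,"twist": 24},{"fingers": 1,"x": 130,"y": 160,"z": 0,"twist": 32},{"fingers": 1,"x": 160,"y": 200,"z": 0,"twist": 40},{"fingers": 1,"x": 190,"y": 240,"z": 0,"twist": 48},{"fingers": 1,"x": 220,"y": 280,"z": 0,"twist": 56},{"fingers": 1,"x": 250,"y": 320,"z": 0,"twist": 64},{"fingers": 1,"x": 280,"y": 360,"z": 0,"twist": 72},{"fingers": 1,"x": 310,"y": 400,"z": 0,"twist": 80}]'

```text
time: 1.15
ee_pos: [0.4809, -0.1247, 0.2092]
tcp_rot: [-81.4, 89.9, -162.6]
wrist_force: [0.5, -1.6, 0.3]
opening: 0.0852
```

jog_arm --deltas '[{"fingers": 1,"x": 30,"y": 35,"z": 0,"twist": 0},{"fingers": 1,"x": 60,"y": 70,"z": 0,"twist": 0},{"fingers": 1,"x": 81,"y": 96,"z": 0,"twist": 0},{"fingers": 1,"x": 81,"y": 96,"z": 0,"twist": 0},{"fingers": 1,"x": 81,"y": 96,"z": 0,"twist": 0}]'

```text
time: 1.65
ee_pos: [0.5618, -0.0281, 0.2085]
tcp_rot: [-89.0, 89.9, -170.1]
wrist_force: [0.3, -0.6, 0.1]
opening: 0.0858
```

```bash
cat >> h.py <<'E'
def st():
    from workcell import bot
    o=bot.get_obs(); R=jaw(o); print("t",o["time"],"tcp",(o["ee_pos"]*1000).round(1),"jaw",round(float(np.degrees(np.arctan2(R[1,1],R[0,1]))),1),"q",o["q"].round(0),"open",round(o["opening"]*1000,1),"F",o["wrist_force"].round(1)); return o
E
python3 - <<'E'
from h import *
from workcell import viewer
o=st(); c=viewer.camera("wrist"); cv2.imwrite("pics/w1.png",c["image"][:,:,::-1])
W=w2c(c,o)
for n,p in(("box",(.5617,-.0286,.092)),("jar",(.5122,.0335,.094)),("bottle",(.5684,.0841,.106)),("spool",(.5657,.0269,.032))):
    print(n,cv2.projectPoints(np.array([p]),W[:3,:3],W[:3,3],K(c),c["D"])[0].ravel().round(0))
E
```

```text
t 1.65 tcp [561.8 -28.1 208.5] jaw 8.9 q [-3.  7. 12. 95. -0. 78.] open 85.8 F [ 0.3 -0.6  0.1]
box [317. 221.]
jar [262. 128.]
bottle [354.  63.]
spool [331. 143.]
```

View pics/w1.png

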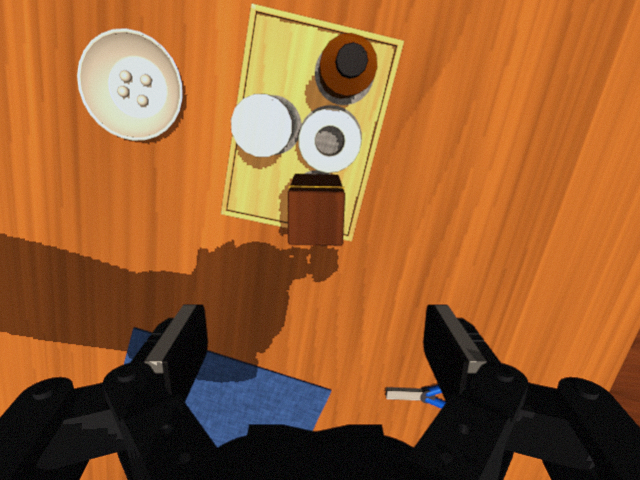

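The wrist view shows the box top centred at (316,218) with its edges parallel to the pads. The jar lid is at (263,126), the bottle cap at (352,60) and the spool at (330,140), all within 3 px of prediction. Now I descend on the box and grip it.

jog_arm --deltas '[{"fingers": 1,"x": 0,"y": -1,"z": -40,"twist": 0},{"fingers": 1,"x": 0,"y": -1,"z": -80,"twist": 0},{"fingers": 1,"x": 0,"y": -1,"z": -120,"twist": 0},{"fingers": 1,"x": 0,"y": -1,"z": -145,"twist": 0},{"fingers": 1,"x": 0,"y": -1,"z": -152,"twist": 0},{"fingers": 1,"x": 0,"y": -1,"z": -152,"twist": 0},{"fingers": 1,"x": 0,"y": -1,"z": -152,"twist": 0}]' --grip_force 25

```text
time: 2.4
ee_pos: [0.5622, -0.0304, 0.0589]
tcp_rot: [37.8, 89.9, -43.4]
wrist_force: [0.4, 0.2, 0.2]
opening: 0.0851
```

jog_arm --deltas '[{"fingers": 0.4,"x": 0,"y": 0,"z": 0,"twist": 0},{"fingers": 0.4,"x": 0,"y": 0,"z": 0,"twist": 0},{"fingers": 0.4,"x": 0,"y": 0,"z": 0,"twist": 0},{"fingers": 0.4,"x": 0,"y": 0,"z": 0,"twist": 0},{"fingers": 0.4,"x": 0,"y": 0,"z": 0,"twist": 0},{"fingers": 0.4,"x": 0,"y": 0,"z": 0,"twist": 0},{"fingers": 0.4,"x": 0,"y": 0,"z": 0,"twist": 0},{"fingers": 0.4,"x": 0,"y": 0,"z": 0,"twist": 0}]'

```text
time: 3.2
ee_pos: [0.5627, -0.0305, 0.0599]
tcp_rot: [56.1, 89.9, -25.1]
wrist_force: [-1.5, -0.3, 5.0]
opening: 0.0432
```

Run:
```python
from h import *
st()
```

```text
t 3.2 tcp [562.7 -30.5  59.9] jaw 8.7 q [-3.  6. -5. 79. -0. 78.] open 43.2 F [-1.5 -0.3  5. ]
```

Box is gripped (opening 43 mm). Lifting and carrying it.

jog_arm --deltas '[{"fingers": 0.3,"x": 0,"y": 0,"z": 10,"twist": 0},{"fingers": 0.3,"x": 0,"y": 0,"z": 30,"twist": 0},{"fingers": 0.3,"x": 0,"y": 0,"z": 55,"twist": 0},{"fingers": 0.3,"x": 0,"y": -20,"z": 75,"twist": -2},{"fingers": 0.3,"x": 0,"y": -50,"z": 80,"twist": -4},{"fingers": 0.3,"x": 0,"y": -85,"z": 80,"twist": -8},{"fingers": 0.3,"x": 2,"y": -120,"z": 80,"twist": -12},{"fingers": 0.3,"x": 4,"y": -160,"z": 80,"twist": -15},{"fingers": 0.3,"x": 5,"y": -195,"z": 80,"twist": -18},{"fingers": 0.3,"x": 7,"y": -225,"z": 80,"twist": -20}]'

```text
time: 4.2
ee_pos: [0.5695, -0.2573, 0.1404]
tcp_rot: [56.6, 89.9, -44.8]
wrist_force: [0.6, 0.1, -1.4]
opening: 0.0432
```

jog_arm --deltas '[{"fingers": 0.3,"x": 0,"y": -20,"z": 0,"twist": 0},{"fingers": 0.3,"x": 0,"y": -32,"z": -10,"twist": 0},{"fingers": 0.3,"x": 0,"y": -37,"z": -25,"twist": 0},{"fingers": 0.3,"x": 0,"y": -37,"z": -45,"twist": 0},{"fingers": 0.3,"x": 0,"y": -37,"z": -60,"twist": 0},{"fingers": 0.3,"x": 0,"y": -37,"z": -70,"twist": 0},{"fingers": 0.3,"x": 0,"y": -37,"z": -70,"twist": 0},{"fingers": 0.3,"x": 0,"y": -37,"z": -70,"twist": 0}]'

```text
time: 5.0
ee_pos: [0.5696, -0.294, 0.0707]
tcp_rot: [57.6, 89.9, -43.7]
wrist_force: [0.3, 1.0, -0.3]
opening: 0.0428
```

Run:
```python
from h import *
st()
from workcell import viewer
c=viewer.camera("side"); cv2.imwrite("pics/s2.png",c["image"][:,:,::-1])
```

```text
t 5.0 tcp [ 569.6 -294.    70.7] jaw -11.4 q [-27.  17.   8.  81.  -0.  74.] open 42.8 F [ 0.3  1.  -0.3]
```

View pics/s2.png

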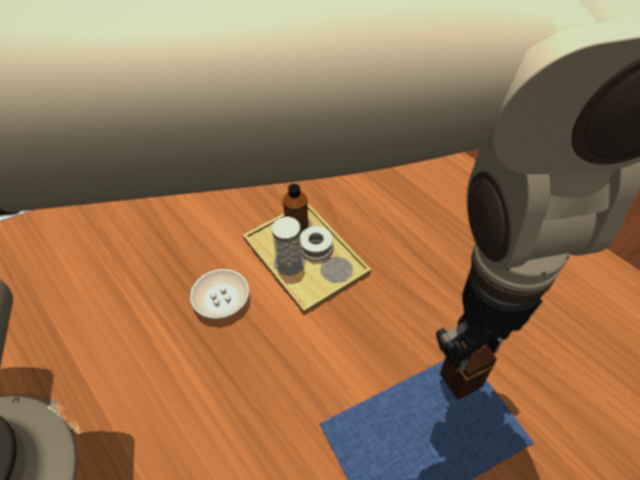

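The side view shows the box held upright above the mat at about (468,375). Its felt patch at (336,269) is free and the other things haven't moved. Lowering it now.

jog_arm --deltas '[{"fingers": 0.3,"x": 0,"y": 0,"z": -5,"twist": 0},{"fingers": 0.3,"x": 0,"y": 0,"z": -9,"twist": 0},{"fingers": 0.3,"x": 0,"y": 0,"z": -11,"twist": 0},{"fingers": 0.3,"x": 0,"y": 0,"z": -12,"twist": 0},{"fingers": 0.3,"x": 0,"y": 0,"z": -13,"twist": 0},{"fingers": 0.3,"x": 0,"y": 0,"z": -13,"twist": 0}]'

```text
time: 5.65
ee_pos: [0.5698, -0.2942, 0.0581]
tcp_rot: [61.1, 89.8, -40.2]
wrist_force: [-1.2, 0.5, -0.5]
opening: 0.0433
```

jog_arm --deltas '[{"fingers": 0.3,"x": 0,"y": 0,"z": -1,"twist": 0},{"fingers": 0.3,"x": 0,"y": 0,"z": -2,"twist": 0},{"fingers": 0.3,"x": 0,"y": 0,"z": -2,"twist": 0}]'

```text
time: 5.95
ee_pos: [0.5699, -0.2943, 0.0579]
tcp_rot: [65.0, 89.7, -36.3]
wrist_force: [-3.6, 1.8, 8.3]
opening: 0.0433
```

jog_arm --deltas '[{"fingers": 0.7,"x": 0,"y": 0,"z": 0,"twist": 0},{"fingers": 1,"x": 0,"y": 0,"z": 0,"twist": 0},{"fingers": 1,"x": 0,"y": 0,"z": 0,"twist": 0},{"fingers": 1,"x": 0,"y": 0,"z": 0,"twist": 0},{"fingers": 1,"x": 0,"y": 0,"z": 0,"twist": 0},{"fingers": 1,"x": 0,"y": 0,"z": 40,"twist": 0},{"fingers": 1,"x": 0,"y": 0,"z": 80,"twist": 0},{"fingers": 1,"x": 0,"y": 0,"z": 120,"twist": 0},{"fingers": 1,"x": 0,"y": 45,"z": 130,"twist": 2},{"fingers": 1,"x": 0,"y": 90,"z": 130,"twist": 4}]'

```text
time: 6.95
ee_pos: [0.5707, -0.2045, 0.1903]
tcp_rot: [70.7, 89.5, -26.7]
wrist_force: [0.5, 0.6, 0.7]
opening: 0.0856
```

Run:
```python
from h import *
st()
```

```text
t 6.95 tcp [ 570.7 -204.5  190.3] jaw -7.4 q [-20.  12.  16.  93.  -0.  78.] open 85.6 F [0.5 0.6 0.7]
```

jog_arm --deltas '[{"fingers": 1,"x": 0,"y": 45,"z": 0,"twist": 2},{"fingers": 1,"x": 0,"y": 90,"z": 0,"twist": 4},{"fingers": 1,"x": -1,"y": 135,"z": 0,"twist": 4},{"fingers": 1,"x": -2,"y": 180,"z": 0,"twist": 4},{"fingers": 1,"x": -3,"y": 225,"z": 0,"twist": 4},{"fingers": 1,"x": -3,"y": 265,"z": 0,"twist": 4},{"fingers": 1,"x": -3,"y": 288,"z": 0,"twist": 4},{"fingers": 1,"x": -3,"y": 288,"z": 0,"twist": 4},{"fingers": 1,"x": -3,"y": 288,"z": 0,"twist": 4}]'

```text
time: 7.85
ee_pos: [0.5677, 0.0837, 0.1902]
tcp_rot: [68.5, 89.5, -24.8]
wrist_force: [-0.4, 0.2, -0.1]
opening: 0.0855
```

Run:
```python
from h import *
from workcell import viewer
o=st(); c=viewer.camera("wrist"); cv2.imwrite("pics/w3.png",c["image"][:,:,::-1])
W=w2c(c,o)
for n,p in(("jar",(.5122,.0335,.094)),("bottle",(.5684,.0841,.106)),("spool",(.5657,.0269,.032))):
    print(n,cv2.projectPoints(np.array([p]),W[:3,:3],W[:3,3],K(c),c["D"])[0].ravel().round(0))
```

```text
t 7.85 tcp [567.7  83.7 190.2] jaw -3.4 q [  9.   7.  11.  93.  -0. 102.] open 85.5 F [-0.4  0.2 -0.1]
jar [247. 294.]
bottle [317. 232.]
spool [317. 266.]
```

View pics/w3.png

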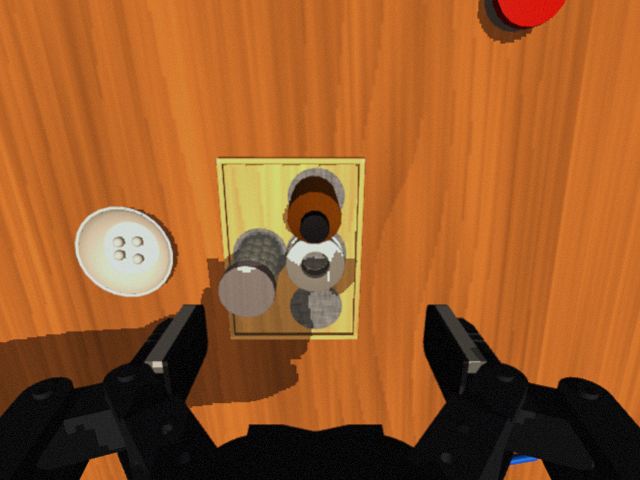

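The wrist view shows the cap at (314,227), 3–5 px from prediction, so the bottle is centred. The jar is clear of where the fingers come down. Descending.

jog_arm --deltas '[{"fingers": 1,"x": 0,"y": 1,"z": -35,"twist": 0},{"fingers": 1,"x": 0,"y": 1,"z": -70,"twist": 0},{"fingers": 1,"x": 0,"y": 1,"z": -100,"twist": 0},{"fingers": 1,"x": 0,"y": 1,"z": -122,"twist": 0},{"fingers": 1,"x": 0,"y": 1,"z": -129,"twist": 0},{"fingers": 1,"x": 0,"y": 1,"z": -130,"twist": 0},{"fingers": 1,"x": 0,"y": 1,"z": -130,"twist": 0}]'

```text
time: 8.6
ee_pos: [0.5683, 0.0835, 0.0615]
tcp_rot: [73.1, 89.4, -20.4]
wrist_force: [-0.3, 0.1, 0.2]
opening: 0.0853
```

jog_arm --deltas '[{"fingers": 0.3,"x": 0,"y": 0,"z": 0,"twist": 0},{"fingers": 0.3,"x": 0,"y": 0,"z": 0,"twist": 0},{"fingers": 0.3,"x": 0,"y": 0,"z": 0,"twist": 0},{"fingers": 0.3,"x": 0,"y": 0,"z": 0,"twist": 0},{"fingers": 0.3,"x": 0,"y": 0,"z": 0,"twist": 0},{"fingers": 0.3,"x": 0,"y": 0,"z": 0,"twist": 0},{"fingers": 0.3,"x": 0,"y": 0,"z": 0,"twist": 0},{"fingers": 0.3,"x": 0,"y": 0,"z": 0,"twist": 0}]'

```text
time: 9.4
ee_pos: [0.5687, 0.0837, 0.0626]
tcp_rot: [76.9, 89.4, -16.6]
wrist_force: [-2.0, 0.1, 5.6]
opening: 0.026
```

Run:
```python
from h import *
st()
```

```text
t 9.4 tcp [568.7  83.7  62.6] jaw -3.5 q [  9.   7.  -4.  78.  -0. 102.] open 26.0 F [-2.   0.1  5.6]
```

The opening went to 26 mm, less than the 42 mm body, so I look before moving.

Run:
```python
from h import *
from workcell import viewer
st()
for n in("wrist","side"):
    c=viewer.camera(n); im=c["image"]
    if n=="side": im=cv2.resize(im[150:350,180:440],(780,600))
    cv2.imwrite(f"pics/{n}4.png",im[:,:,::-1])
```

```text
t 9.4 tcp [568.7  83.7  62.6] jaw -3.5 q [  9.   7.  -4.  78.  -0. 102.] open 26.0 F [-2.   0.1  5.6]
```

View pics/wrist4.png

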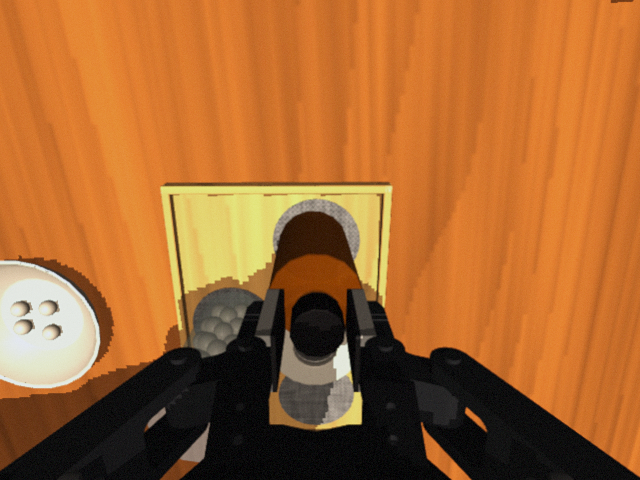

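View pics/side4.png

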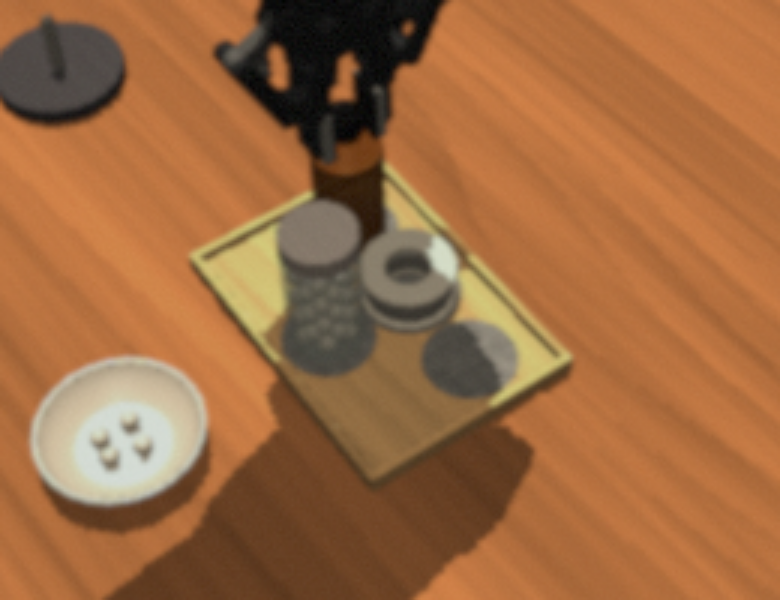

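Run:
```python
from h import *
from workcell import bot,viewer
print(bot.nose_length,[a for a in dir(bot) if a[0]!="_"])
c=np.load("pics/side0.npy",allow_pickle=True).item();W=c["world_to_cam"]
for x,y in((.5557,.0845),(.5817,.0829),(.5494,.0848),(.5887,.0826)):
  P=np.array([[x,y,z] for z in(.045,.06,.078,.09,.1)])
  p=cv2.projectPoints(P,W[:3,:3],W[:3,3],K(c),c["D"])[0].reshape(-1,2)
  print(((p-[180,150])*3).round(0).tolist())
```

```text
0.017 ['PlanningError', 'get_obs', 'nose_length']
[[328.0, 198.0], [327.0, 181.0], [325.0, 159.0], [324.0, 144.0], [322.0, 131.0]]
[[366.0, 178.0], [365.0, 160.0], [364.0, 139.0], [363.0, 124.0], [362.0, 111.0]]
[[319.0, 203.0], [317.0, 186.0], [315.0, 164.0], [314.0, 149.0], [313.0, 136.0]]
[[376.0, 173.0], [375.0, 155.0], [374.0, 133.0], [373.0, 118.0], [373.0, 105.0]]
```

Run:
```python
from h import *
from workcell import bot,viewer
c=viewer.camera("wrist")
o=dict(ee_pos=np.array([.5677,.0837,.1902]),tcp_rot=np.array([68.5,89.5,-24.8]))
P=cast(c,[(217,158),(365,158),(357,338),(231,339)],.012,o);print(P.round(4))
print(np.linalg.norm(np.diff(np.r_[P,P[:1]],axis=0),axis=1).round(4))
P=cast(c,[(163,185),(391,185)],.012,bot.get_obs());print(P.round(4),np.linalg.norm(P[0]-P[1]))
```

```text
[[ 0.4826  0.1284  0.012 ]
 [ 0.6147  0.1205  0.012 ]
 [ 0.6031 -0.0657  0.012 ]
 [ 0.4711 -0.0585  0.012 ]]
[0.1323 0.1866 0.1322 0.1873]
[[0.4835 0.1287 0.012 ]
 [0.6137 0.1204 0.012 ]] 0.13053458560097683
```

The side-view check puts the fingertips at z ≈ 0.078, around the neck just above the shoulder. That is about 30 mm higher than `nose_length` implies. The bottle is unharmed. I open, go 25 mm deeper and grip again.

jog_arm --deltas '[{"fingers": 1,"x": 0,"y": 0,"z": 0,"twist": 0},{"fingers": 1,"x": 0,"y": 0,"z": 0,"twist": 0},{"fingers": 1,"x": 0,"y": 0,"z": 0,"twist": 0},{"fingers": 1,"x": 0,"y": 0,"z": 0,"twist": 0},{"fingers": 1,"x": 0,"y": 0,"z": 0,"twist": 0},{"fingers": 1,"x": 0,"y": 0,"z": -8,"twist": 0},{"fingers": 1,"x": 0,"y": 0,"z": -16,"twist": 0},{"fingers": 1,"x": 0,"y": 0,"z": -23,"twist": 0},{"fingers": 1,"x": 0,"y": 0,"z": -25,"twist": 0},{"fingers": 1,"x": 0,"y": 0,"z": -25,"twist": 0}]'

```text
time: 10.55
ee_pos: [0.5683, 0.0836, 0.0369]
tcp_rot: [74.2, 89.4, -19.2]
wrist_force: [0.7, 0.3, 0.4]
opening: 0.0853
```

Run:
```python
from h import *
from workcell import viewer
st()
c=viewer.camera("wrist"); im=c["image"]; cv2.imwrite("pics/w5.png",im[:,:,::-1])
c=viewer.camera("side"); im=cv2.resize(c["image"][150:350,180:440],(780,600)); cv2.imwrite("pics/s5.png",im[:,:,::-1])
```

```text
t 10.55 tcp [568.3  83.6  36.9] jaw -3.5 q [  9.   8.  -6.  76.  -0. 102.] open 85.3 F [0.7 0.3 0.4]
```

View pics/w5.png

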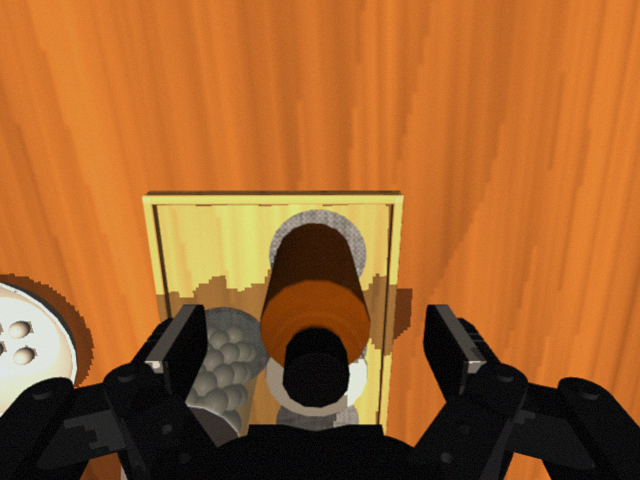

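View pics/s5.png

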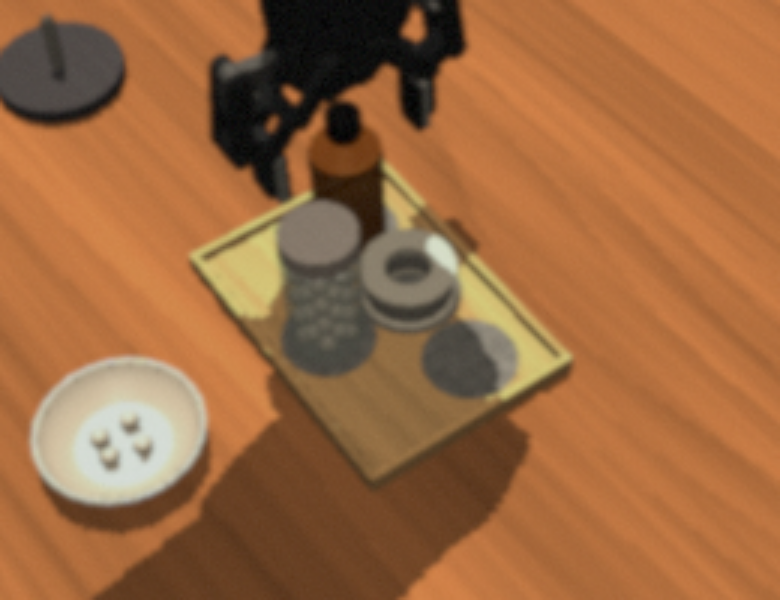

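The wrist view shows the cap at (316,368) centred between the pads. In the side view the tips are beside the upper body and the palm is clear of the cap. Closing.

jog_arm --deltas '[{"fingers": 0.35,"x": 0,"y": 0,"z": 0,"twist": 0},{"fingers": 0.35,"x": 0,"y": 0,"z": 0,"twist": 0},{"fingers": 0.35,"x": 0,"y": 0,"z": 0,"twist": 0},{"fingers": 0.35,"x": 0,"y": 0,"z": 0,"twist": 0},{"fingers": 0.35,"x": 0,"y": 0,"z": 0,"twist": 0},{"fingers": 0.35,"x": 0,"y": 0,"z": 0,"twist": 0},{"fingers": 0.35,"x": 0,"y": 0,"z": 0,"twist": 0}]'

```text
time: 11.35
ee_pos: [0.5688, 0.0837, 0.038]
tcp_rot: [78.1, 89.3, -15.4]
wrist_force: [-2.4, 0.5, 5.9]
opening: 0.0415
```

Run:
```python
from h import *
from workcell import viewer
st()
c=viewer.camera("wrist"); im=c["image"]; cv2.imwrite("pics/w6.png",im[:,:,::-1])
c=viewer.camera("side"); im=cv2.resize(c["image"][150:350,180:440],(780,600)); cv2.imwrite("pics/s6.png",im[:,:,::-1])
```

```text
t 11.35 tcp [568.8  83.7  38. ] jaw -3.5 q [  9.   8.  -6.  76.  -0. 102.] open 41.5 F [-2.4  0.5  5.9]
```

View pics/w6.png

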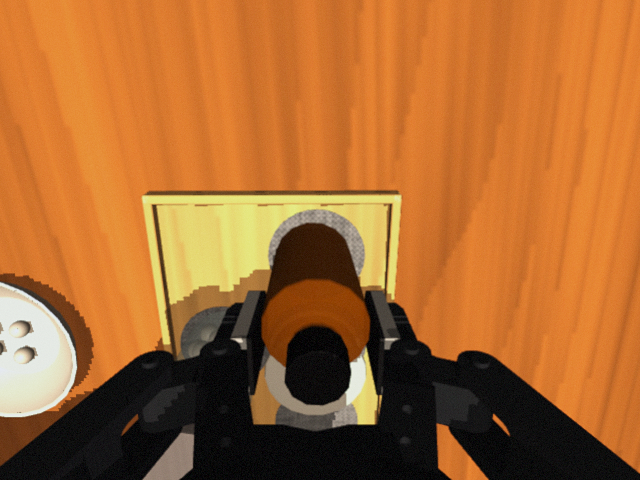

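View pics/s6.png

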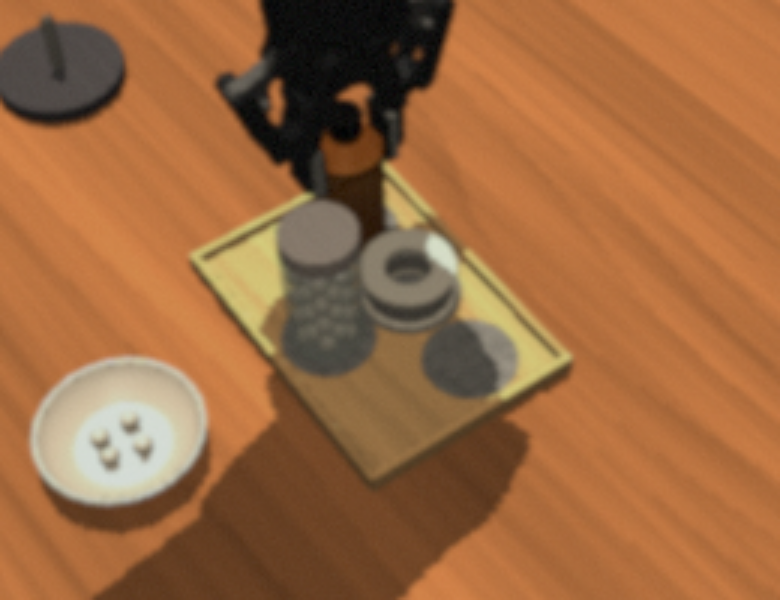

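Gripped: the opening is 41.5 mm, and the pads sit on the straight body below the shoulder. Lifting and carrying.

jog_arm --deltas '[{"fingers": 0.35,"x": 0,"y": 0,"z": 10,"twist": 0},{"fingers": 0.35,"x": 0,"y": 0,"z": 30,"twist": 0},{"fingers": 0.35,"x": 0,"y": 0,"z": 60,"twist": 0},{"fingers": 0.35,"x": 0,"y": 0,"z": 90,"twist": 0},{"fingers": 0.35,"x": 0,"y": -5,"z": 110,"twist": 0},{"fingers": 0.35,"x": -8,"y": -20,"z": 115,"twist": -1},{"fingers": 0.35,"x": -22,"y": -50,"z": 115,"twist": -2},{"fingers": 0.35,"x": -40,"y": -90,"z": 115,"twist": -3},{"fingers": 0.35,"x": -58,"y": -130,"z": 115,"twist": -4},{"fingers": 0.35,"x": -76,"y": -170,"z": 115,"twist": -5}]'

```text
time: 12.45
ee_pos: [0.4909, -0.088, 0.152]
tcp_rot: [75.6, 89.4, -22.9]
wrist_force: [1.6, -1.6, -1.8]
opening: 0.0407
```

jog_arm --deltas '[{"fingers": 0.35,"x": -18,"y": -40,"z": 0,"twist": -1},{"fingers": 0.35,"x": -36,"y": -80,"z": 0,"twist": -2},{"fingers": 0.35,"x": -54,"y": -120,"z": 0,"twist": -3},{"fingers": 0.35,"x": -68,"y": -150,"z": -10,"twist": -3},{"fingers": 0.35,"x": -77,"y": -170,"z": -25,"twist": -3},{"fingers": 0.35,"x": -80,"y": -175,"z": -50,"twist": -3},{"fingers": 0.35,"x": -80,"y": -175,"z": -75,"twist": -3},{"fingers": 0.35,"x": -80,"y": -175,"z": -95,"twist": -3},{"fingers": 0.35,"x": -80,"y": -175,"z": -105,"twist": -3},{"fingers": 0.35,"x": -80,"y": -175,"z": -105,"twist": -3}]'

```text
time: 13.45
ee_pos: [0.4094, -0.2625, 0.0453]
tcp_rot: [77.3, 89.6, -24.3]
wrist_force: [-0.6, -0.0, -0.3]
opening: 0.0408
```

Run:
```python
from h import *
from workcell import viewer
st()
c=viewer.camera("side"); im=c["image"]; cv2.imwrite("pics/s7.png",im[:,:,::-1])
c=viewer.camera("wrist"); im=c["image"]; cv2.imwrite("pics/w7.png",im[:,:,::-1])
```

```text
t 13.45 tcp [ 409.4 -262.5   45.3] jaw -11.6 q [-33.  -4. -17.  76.   0.  69.] open 40.8 F [-0.6 -0.  -0.3]
```

View pics/s7.png

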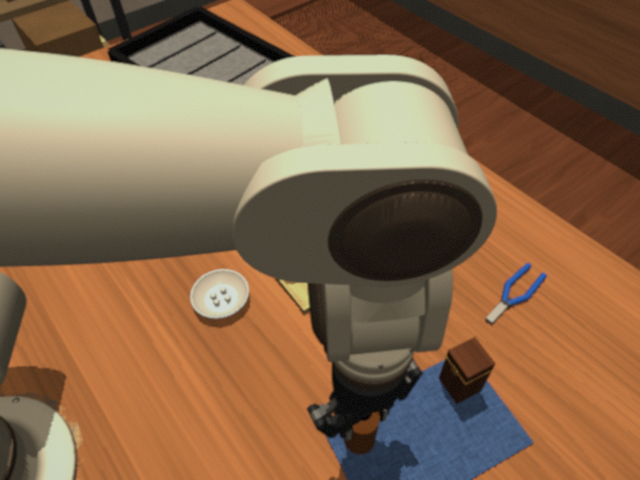

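View pics/w7.png

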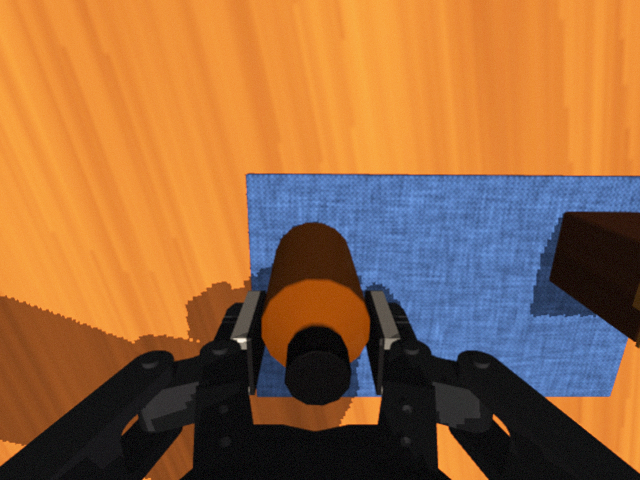

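The box stands on the mat at (467,370) in the side view. The bottle is held upright over the mat's near end. Lowering and releasing.

jog_arm --deltas '[{"fingers": 0.35,"x": 0,"y": 0,"z": -4,"twist": 0},{"fingers": 0.35,"x": 0,"y": 0,"z": -7,"twist": 0},{"fingers": 0.35,"x": 0,"y": 0,"z": -9,"twist": 0},{"fingers": 0.35,"x": 0,"y": 0,"z": -10,"twist": 0},{"fingers": 0.35,"x": 0,"y": 0,"z": -10,"twist": 0},{"fingers": 0.35,"x": 0,"y": 0,"z": -10,"twist": 0}]'

```text
time: 14.15
ee_pos: [0.4109, -0.2631, 0.0376]
tcp_rot: [75.1, 89.4, -26.5]
wrist_force: [-0.8, -0.2, -1.4]
opening: 0.0412
```

jog_arm --deltas '[{"fingers": 0.35,"x": 0,"y": 0,"z": -2,"twist": 0},{"fingers": 0.35,"x": 0,"y": 0,"z": -3,"twist": 0},{"fingers": 0.35,"x": 0,"y": 0,"z": -3,"twist": 0}]'

```text
time: 14.45
ee_pos: [0.4111, -0.2634, 0.036]
tcp_rot: [72.8, 89.3, -28.7]
wrist_force: [-4.7, -0.3, 11.1]
opening: 0.041
```

Contact. Releasing and retreating straight up.

jog_arm --deltas '[{"fingers": 0.7,"x": 0,"y": 0,"z": 0,"twist": 0},{"fingers": 1,"x": 0,"y": 0,"z": 0,"twist": 0},{"fingers": 1,"x": 0,"y": 0,"z": 0,"twist": 0},{"fingers": 1,"x": 0,"y": 0,"z": 0,"twist": 0},{"fingers": 1,"x": 0,"y": 0,"z": 0,"twist": 0},{"fingers": 1,"x": 0,"y": 0,"z": 40,"twist": 0},{"fingers": 1,"x": 0,"y": 0,"z": 80,"twist": 0},{"fingers": 1,"x": 0,"y": 0,"z": 120,"twist": 0},{"fingers": 1,"x": 0,"y": 0,"z": 155,"twist": 0},{"fingers": 1,"x": 10,"y": 40,"z": 160,"twist": 0}]'

```text
time: 15.45
ee_pos: [0.422, -0.2261, 0.2001]
tcp_rot: [70.6, 89.0, -31.2]
wrist_force: [0.9, 1.0, -1.4]
opening: 0.0852
```

Run:
```python
from h import *
st()
```

```text
t 15.45 tcp [ 422.  -226.1  200.1] jaw -11.8 q [-28.  -6.  -2.  93.  -0.  74.] open 85.2 F [ 0.9  1.  -1.4]
```

jog_arm --deltas '[{"fingers": 1,"x": 8,"y": 24,"z": 0,"twist": 8},{"fingers": 1,"x": 16,"y": 48,"z": 0,"twist": 16},{"fingers": 1,"x": 24,"y": 72,"z": 0,"twist": 24},{"fingers": 1,"x": 33,"y": 96,"z": 0,"twist": 32},{"fingers": 1,"x": 41,"y": 120,"z": 0,"twist": 40},{"fingers": 1,"x": 50,"y": 144,"z": 0,"twist": 48},{"fingers": 1,"x": 58,"y": 168,"z": 0,"twist": 56},{"fingers": 1,"x": 66,"y": 192,"z": 0,"twist": 64},{"fingers": 1,"x": 74,"y": 216,"z": 0,"twist": 72},{"fingers": 1,"x": 82,"y": 240,"z": 0,"twist": 80}]'

```text
time: 16.45
ee_pos: [0.5042, 0.0149, 0.2]
tcp_rot: [70.5, 89.0, 49.0]
wrist_force: [0.1, -0.7, -0.3]
opening: 0.0856
```

Run:
```python
from h import *
st()
```

```text
t 16.45 tcp [504.2  14.9 200. ] jaw 68.5 q [ 1. -2.  2. 93.  1. 23.] open 85.6 F [ 0.1 -0.7 -0.3]
```

jog_arm --deltas '[{"fingers": 1,"x": 6,"y": 14,"z": 0,"twist": 8},{"fingers": 1,"x": 8,"y": 19,"z": 0,"twist": 16},{"fingers": 1,"x": 8,"y": 19,"z": 0,"twist": 18},{"fingers": 1,"x": 8,"y": 19,"z": 0,"twist": 18}]'

```text
time: 16.85
ee_pos: [0.5122, 0.0342, 0.1998]
tcp_rot: [71.7, 89.0, 68.3]
wrist_force: [0.6, -0.3, 0.5]
opening: 0.0855
```

Run:
```python
from h import *
from workcell import viewer
o=st(); c=viewer.camera("wrist"); cv2.imwrite("pics/w8.png",c["image"][:,:,::-1])
W=w2c(c,o)
for n,p in(("jar",(.5122,.0335,.094)),("spool",(.5657,.0269,.032))):
    print(n,cv2.projectPoints(np.array([p]),W[:3,:3],W[:3,3],K(c),c["D"])[0].ravel().round(0))
```

```text
t 16.85 tcp [512.2  34.2 199.8] jaw 86.6 q [ 3. -1.  3. 93.  1.  7.] open 85.5 F [ 0.6 -0.3  0.5]
jar [311. 224.]
spool [307. 260.]
```

View pics/w8.png

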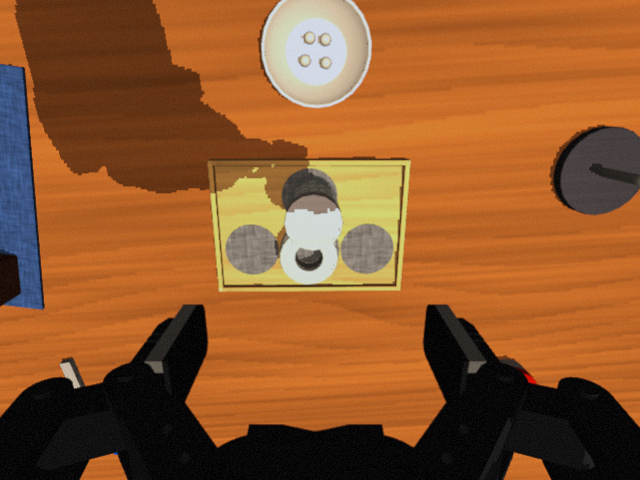

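The jar lid is centred at (314,222), within 3 px of prediction. Both side patches are empty. Descending on the jar.

jog_arm --deltas '[{"fingers": 1,"x": 0,"y": 0,"z": -40,"twist": 0},{"fingers": 1,"x": 0,"y": 0,"z": -80,"twist": 0},{"fingers": 1,"x": 0,"y": 0,"z": -115,"twist": 0},{"fingers": 1,"x": 0,"y": 0,"z": -145,"twist": 0},{"fingers": 1,"x": 0,"y": 0,"z": -163,"twist": 0},{"fingers": 1,"x": 0,"y": 0,"z": -168,"twist": 0},{"fingers": 1,"x": 0,"y": 0,"z": -168,"twist": 0}]'

```text
time: 17.6
ee_pos: [0.5118, 0.0338, 0.0317]
tcp_rot: [73.9, 89.0, 70.3]
wrist_force: [-0.0, 0.6, 0.1]
opening: 0.0852
```

jog_arm --deltas '[{"fingers": 0.35,"x": 0,"y": 0,"z": 0,"twist": 0},{"fingers": 0.35,"x": 0,"y": 0,"z": 0,"twist": 0},{"fingers": 0.35,"x": 0,"y": 0,"z": 0,"twist": 0},{"fingers": 0.35,"x": 0,"y": 0,"z": 0,"twist": 0},{"fingers": 0.35,"x": 0,"y": 0,"z": 0,"twist": 0},{"fingers": 0.35,"x": 0,"y": 0,"z": 0,"twist": 0},{"fingers": 0.35,"x": 0,"y": 0,"z": 0,"twist": 0}]' --grip_force 30

```text
time: 18.3
ee_pos: [0.5126, 0.0338, 0.0327]
tcp_rot: [68.3, 89.0, 64.7]
wrist_force: [-0.3, -0.2, 5.8]
opening: 0.0436
```

Run:
```python
from h import *
from workcell import viewer
st()
c=viewer.camera("side"); im=cv2.resize(c["image"][150:350,180:440],(780,600)); cv2.imwrite("pics/s9.png",im[:,:,::-1])
```

```text
t 18.3 tcp [512.6  33.8  32.7] jaw 86.4 q [  3.  -0. -15.  75.   1.   7.] open 43.6 F [-0.3 -0.2  5.8]
```

View pics/s9.png

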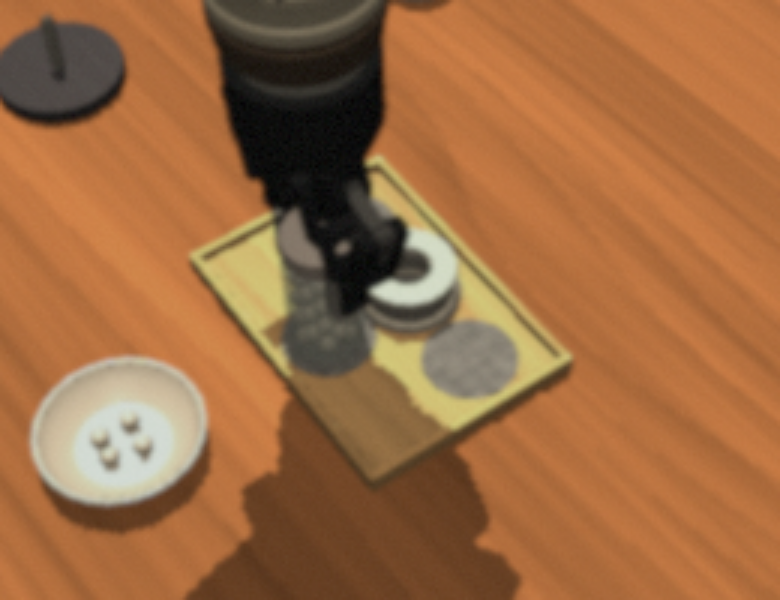

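The pads hold the jar on its glass below the lid, opening 43.6 mm. Lifting and carrying it to the mat.

jog_arm --deltas '[{"fingers": 0.35,"x": 0,"y": 0,"z": 10,"twist": 0},{"fingers": 0.35,"x": 0,"y": 0,"z": 30,"twist": 0},{"fingers": 0.35,"x": 0,"y": 0,"z": 60,"twist": 0},{"fingers": 0.35,"x": 0,"y": 0,"z": 90,"twist": 0},{"fingers": 0.35,"x": 0,"y": -10,"z": 115,"twist": 0},{"fingers": 0.35,"x": -3,"y": -35,"z": 120,"twist": -1},{"fingers": 0.35,"x": -7,"y": -75,"z": 120,"twist": -2},{"fingers": 0.35,"x": -11,"y": -115,"z": 120,"twist": -3},{"fingers": 0.35,"x": -15,"y": -155,"z": 120,"twist": -4},{"fingers": 0.35,"x": -19,"y": -195,"z": 120,"twist": -5}]'

```text
time: 19.35
ee_pos: [0.4931, -0.1626, 0.1533]
tcp_rot: [67.6, 89.0, 59.0]
wrist_force: [1.5, -0.2, -1.7]
opening: 0.0437
```

jog_arm --deltas '[{"fingers": 0.35,"x": -4,"y": -40,"z": 0,"twist": -1},{"fingers": 0.35,"x": -8,"y": -80,"z": 0,"twist": -2},{"fingers": 0.35,"x": -12,"y": -120,"z": 0,"twist": -3},{"fingers": 0.35,"x": -16,"y": -155,"z": 0,"twist": -4},{"fingers": 0.35,"x": -18,"y": -180,"z": -10,"twist": -4},{"fingers": 0.35,"x": -18,"y": -190,"z": -30,"twist": -4},{"fingers": 0.35,"x": -18,"y": -191,"z": -60,"twist": -4},{"fingers": 0.35,"x": -18,"y": -191,"z": -90,"twist": -4},{"fingers": 0.35,"x": -18,"y": -191,"z": -108,"twist": -4},{"fingers": 0.35,"x": -18,"y": -191,"z": -110,"twist": -4}]'

```text
time: 20.35
ee_pos: [0.4737, -0.3526, 0.0408]
tcp_rot: [81.7, 88.9, 69.1]
wrist_force: [-0.8, -0.9, -1.2]
opening: 0.0433
```

Run:
```python
from h import *
from workcell import viewer
st()
c=viewer.camera("wrist"); im=c["image"]; cv2.imwrite("pics/w10.png",im[:,:,::-1])
```

```text
t 20.35 tcp [ 473.7 -352.6   40.8] jaw 77.4 q [-37.  11.  -2.  77.   1. -25.] open 43.3 F [-0.8 -0.9 -1.2]
```

View pics/w10.png

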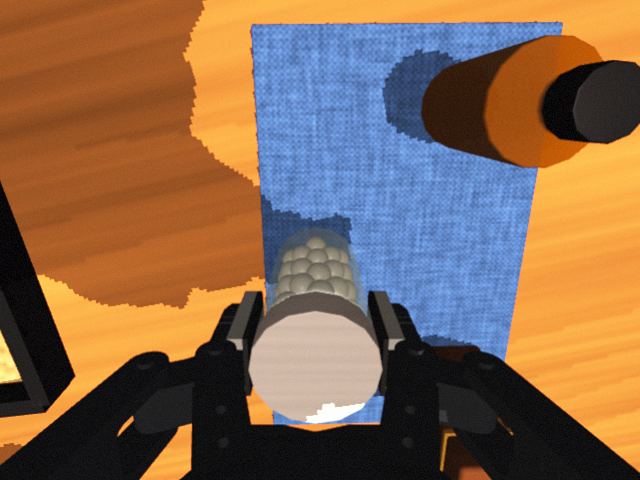

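The jar is over the mat, about 26 mm in from its edge, with the bottle standing at (520,100). The opening direction passes clear of the box. Lowering.

jog_arm --deltas '[{"fingers": 0.35,"x": 0,"y": 2,"z": -4,"twist": 0},{"fingers": 0.35,"x": 0,"y": 3,"z": -7,"twist": 0},{"fingers": 0.35,"x": 0,"y": 3,"z": -9,"twist": 0},{"fingers": 0.35,"x": 0,"y": 3,"z": -10,"twist": 0},{"fingers": 0.35,"x": 0,"y": 3,"z": -11,"twist": 0},{"fingers": 0.35,"x": 0,"y": 3,"z": -11,"twist": 0}]'

```text
time: 21.0
ee_pos: [0.4744, -0.3501, 0.0314]
tcp_rot: [75.4, 88.9, 62.7]
wrist_force: [-0.1, 0.7, -2.4]
opening: 0.0436
```

jog_arm --deltas '[{"fingers": 0.35,"x": 0,"y": 0,"z": -1,"twist": 0},{"fingers": 0.35,"x": 0,"y": 0,"z": -2,"twist": 0},{"fingers": 0.35,"x": 0,"y": 0,"z": -2,"twist": 0}]'

```text
time: 21.3
ee_pos: [0.4747, -0.3502, 0.0308]
tcp_rot: [71.1, 88.9, 58.5]
wrist_force: [-2.0, 2.4, 7.8]
opening: 0.0433
```

jog_arm --deltas '[{"fingers": 0.7,"x": 0,"y": 0,"z": 0,"twist": 0},{"fingers": 1,"x": 0,"y": 0,"z": 0,"twist": 0},{"fingers": 1,"x": 0,"y": 0,"z": 0,"twist": 0},{"fingers": 1,"x": 0,"y": 0,"z": 0,"twist": 0},{"fingers": 1,"x": 0,"y": 0,"z": 0,"twist": 0},{"fingers": 1,"x": 0,"y": 0,"z": 40,"twist": 0},{"fingers": 1,"x": 0,"y": 0,"z": 80,"twist": 0},{"fingers": 1,"x": 0,"y": 0,"z": 125,"twist": 0},{"fingers": 1,"x": 0,"y": 0,"z": 165,"twist": 0},{"fingers": 1,"x": 15,"y": 45,"z": 170,"twist": 2}]'

```text
time: 22.3
ee_pos: [0.4902, -0.309, 0.206]
tcp_rot: [46.7, 88.9, 35.8]
wrist_force: [2.0, 0.8, 0.9]
opening: 0.0854
```

jog_arm --deltas '[{"fingers": 1,"x": 10,"y": 45,"z": 0,"twist": 1},{"fingers": 1,"x": 20,"y": 90,"z": 0,"twist": 2},{"fingers": 1,"x": 30,"y": 135,"z": 0,"twist": 3},{"fingers": 1,"x": 40,"y": 180,"z": 0,"twist": 5},{"fingers": 1,"x": 50,"y": 225,"z": 0,"twist": 7},{"fingers": 1,"x": 60,"y": 270,"z": 0,"twist": 7},{"fingers": 1,"x": 70,"y": 310,"z": 0,"twist": 7},{"fingers": 1,"x": 75,"y": 330,"z": 0,"twist": 7},{"fingers": 1,"x": 75,"y": 332,"z": 0,"twist": 7},{"fingers": 1,"x": 75,"y": 332,"z": 0,"twist": 7}]'

```text
time: 23.3
ee_pos: [0.5651, 0.0233, 0.2059]
tcp_rot: [47.1, 88.9, 43.3]
wrist_force: [-0.5, -0.3, 0.1]
opening: 0.0852
```

Run:
```python
from h import *
from workcell import viewer
o=st()
c=viewer.camera("top"); cv2.imwrite("pics/t11.png",c["image"][:,:,::-1])
c=viewer.camera("wrist"); cv2.imwrite("pics/w11.png",c["image"][:,:,::-1])
W=w2c(c,o); print(cv2.projectPoints(np.array([[.5657,.0269,.032]]),W[:3,:3],W[:3,3],K(c),c["D"])[0].ravel().round(0))
c=viewer.camera("side"); cv2.imwrite("pics/s11.png",c["image"][:,:,::-1])
W=c["world_to_cam"]
for x,y in((.526,.0862),(.6107,.081)):
  P=np.array([[x,y,z] for z in(.02,.03,.04,.05,.06,.07)])
  p=cv2.projectPoints(P,W[:3,:3],W[:3,3],K(c),c["D"])[0].reshape(-1,2)
  print(((p-[180,150])*3).round(0).tolist())
```

```text
t 23.3 tcp [565.1  23.3 205.9] jaw 86.2 q [ 2.  6. 11. 94.  1.  6.] open 85.2 F [-0.5 -0.3  0.1]
[316. 202.]
[[288.0, 250.0], [286.0, 239.0], [285.0, 228.0], [283.0, 216.0], [282.0, 204.0], [281.0, 192.0]]
[[409.0, 185.0], [408.0, 174.0], [408.0, 162.0], [408.0, 151.0], [407.0, 139.0], [407.0, 126.0]]
```

View pics/t11.png

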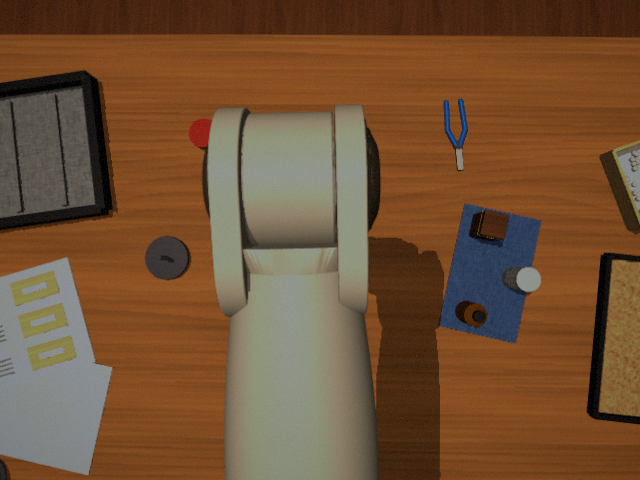

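View pics/w11.png

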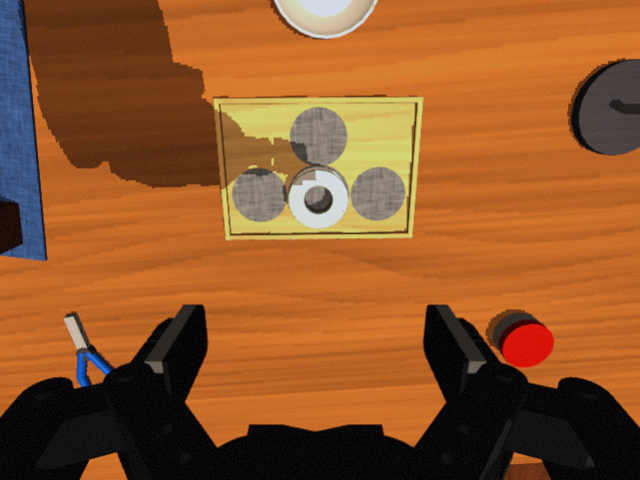

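View pics/s11.png

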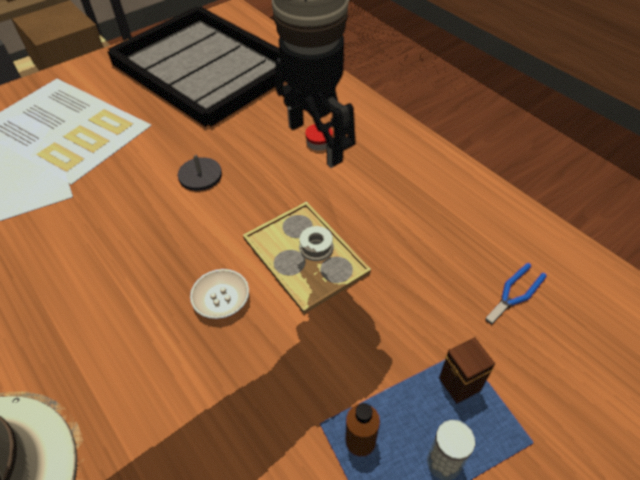

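The mat now holds the box, jar and bottle, all upright and released: (490,225), (522,280) and (474,315) in the top view. The tray holds only the spool, at (318,198) in the wrist view. The side-view fit puts the open fingertips about 32 mm above the reported TCP, so the spool grasp needs a TCP z near −15 mm. I approach in stages and check.

jog_arm --deltas '[{"fingers": 1,"x": -1,"y": 4,"z": -40,"twist": 0},{"fingers": 1,"x": -1,"y": 4,"z": -80,"twist": 0},{"fingers": 1,"x": -1,"y": 4,"z": -120,"twist": 0},{"fingers": 1,"x": -1,"y": 4,"z": -155,"twist": 0},{"fingers": 1,"x": -1,"y": 4,"z": -180,"twist": 0},{"fingers": 1,"x": -1,"y": 4,"z": -195,"twist": 0},{"fingers": 1,"x": -1,"y": 4,"z": -200,"twist": 0},{"fingers": 1,"x": -1,"y": 4,"z": -200,"twist": 0}]'

```text
time: 24.25
ee_pos: [0.5642, 0.0255, 0.0064]
tcp_rot: [45.9, 88.9, 41.9]
wrist_force: [0.8, 0.3, 0.5]
opening: 0.0854
```

Run:
```python
from h import *
from workcell import viewer
o=st()
c=viewer.camera("wrist"); cv2.imwrite("pics/w12.png",c["image"][:,:,::-1])
c=viewer.camera("side"); im=cv2.resize(c["image"][150:350,180:440],(780,600)); cv2.imwrite("pics/s12.png",im[:,:,::-1])
```

```text
t 24.25 tcp [564.2  25.5   6.4] jaw 86.0 q [  2.   7. -10.  72.   1.   6.] open 85.4 F [0.8 0.3 0.5]
```

View pics/w12.png

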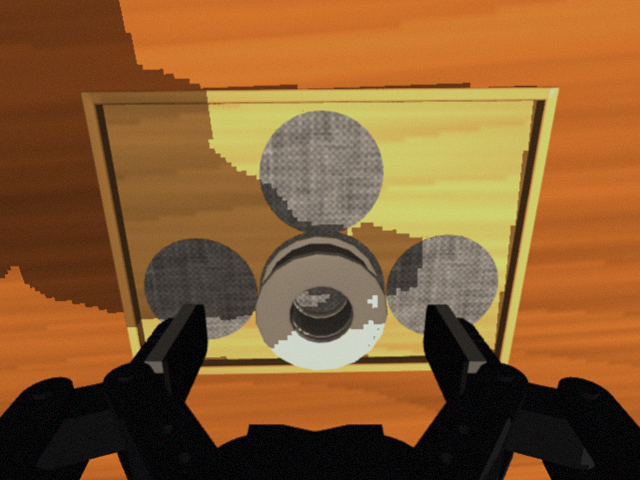

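View pics/s12.png

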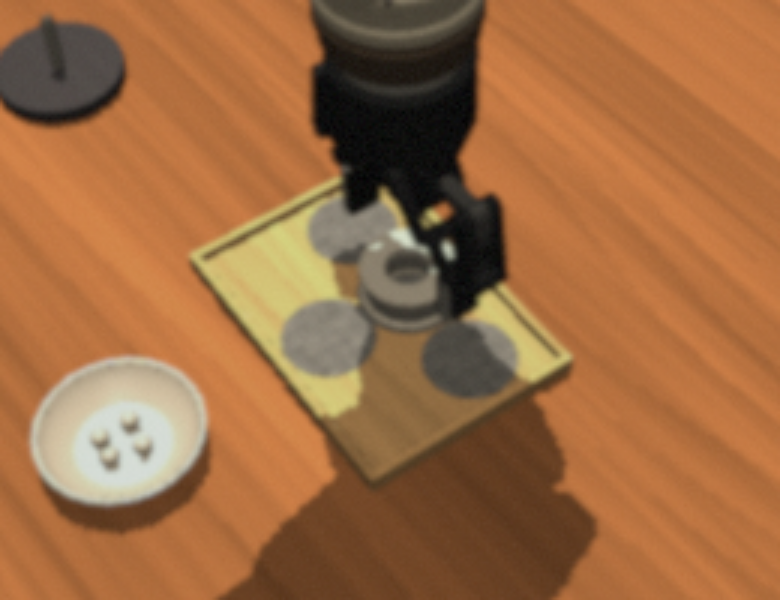

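The spool's top centre is at (321,308), about 2–3 mm from mid-jaw. The fingers straddle it with their tips just above its top level. I correct and go down 20 mm.

jog_arm --deltas '[{"fingers": 1,"x": -2,"y": 2,"z": -6,"twist": 0},{"fingers": 1,"x": -2,"y": 2,"z": -12,"twist": 0},{"fingers": 1,"x": -2,"y": 2,"z": -17,"twist": 0},{"fingers": 1,"x": -2,"y": 2,"z": -20,"twist": 0},{"fingers": 1,"x": -2,"y": 2,"z": -20,"twist": 0},{"fingers": 1,"x": -2,"y": 2,"z": -20,"twist": 0}]'

```text
time: 24.95
ee_pos: [0.5629, 0.0278, -0.0124]
tcp_rot: [42.8, 88.8, 38.8]
wrist_force: [0.0, -0.1, 0.3]
opening: 0.0856
```

Run:
```python
from h import *
from workcell import viewer
o=st()
c=viewer.camera("wrist"); cv2.imwrite("pics/w13.png",c["image"][:,:,::-1])
c=viewer.camera("side"); im=cv2.resize(c["image"][150:350,180:440],(780,600)); cv2.imwrite("pics/s13.png",im[:,:,::-1])
W=c["world_to_cam"]
# finger on -y side, inner face / outer back, near edges
for d in(-.0425,-.055):
  P=np.array([[.562-.011,.0275+d,z] for z in(.006,.01,.015,.02,.03)])
  p=cv2.projectPoints(P,W[:3,:3],W[:3,3],K(c),c["D"])[0].reshape(-1,2)
  print(((p-[180,150])*3).round(0).tolist())
```

```text
t 24.95 tcp [562.9  27.8 -12.4] jaw 86.0 q [  2.   8. -12.  70.   1.   6.] open 85.6 F [ 0.  -0.1  0.3]
[[433.0, 353.0], [433.0, 349.0], [433.0, 343.0], [433.0, 338.0], [433.0, 327.0]]
[[447.0, 367.0], [447.0, 363.0], [447.0, 358.0], [447.0, 352.0], [447.0, 341.0]]
```

View pics/s13.png

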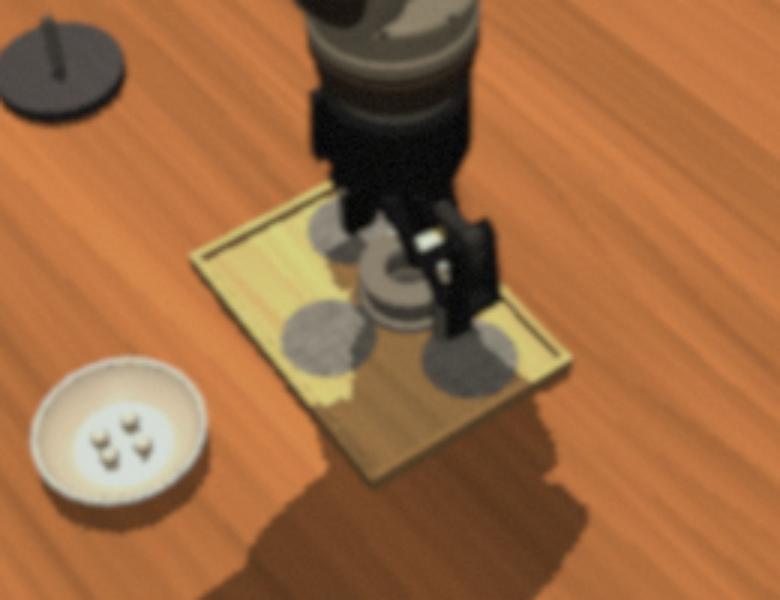

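View pics/w13.png

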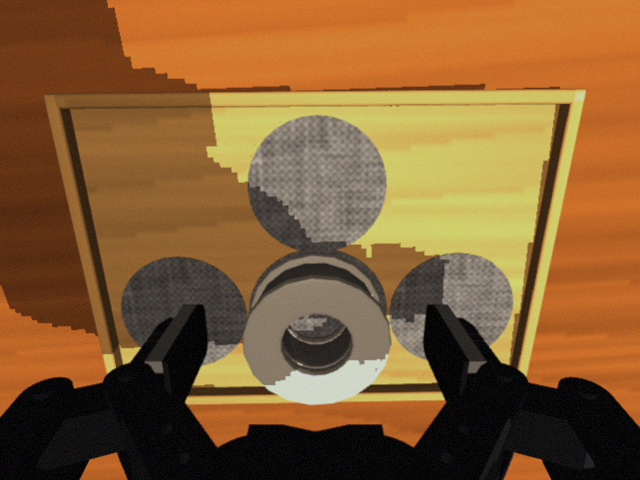

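The spool is centred between the pads with the tips at z ≈ 0.022. I go 4 mm lower and close.

jog_arm --deltas '[{"fingers": 1,"x": 0,"y": 0,"z": -3,"twist": 0},{"fingers": 1,"x": 0,"y": 0,"z": -4,"twist": 0},{"fingers": 0.55,"x": 0,"y": 0,"z": -4,"twist": 0},{"fingers": 0.55,"x": 0,"y": 0,"z": -4,"twist": 0},{"fingers": 0.55,"x": 0,"y": 0,"z": -4,"twist": 0},{"fingers": 0.55,"x": 0,"y": 0,"z": -4,"twist": 0},{"fingers": 0.55,"x": 0,"y": 0,"z": -4,"twist": 0},{"fingers": 0.55,"x": 0,"y": 0,"z": -4,"twist": 0}]'

```text
time: 25.85
ee_pos: [0.5633, 0.0278, -0.0157]
tcp_rot: [41.1, 88.8, 37.1]
wrist_force: [-1.8, -0.4, 5.0]
opening: 0.0547
```

Run:
```python
from h import *
from workcell import viewer
o=st()
c=viewer.camera("wrist"); cv2.imwrite("pics/w14.png",c["image"][:,:,::-1])
```

```text
t 25.85 tcp [563.3  27.8 -15.7] jaw 86.0 q [  2.   8. -12.  69.   1.   6.] open 54.7 F [-1.8 -0.4  5. ]
```

View pics/w14.png

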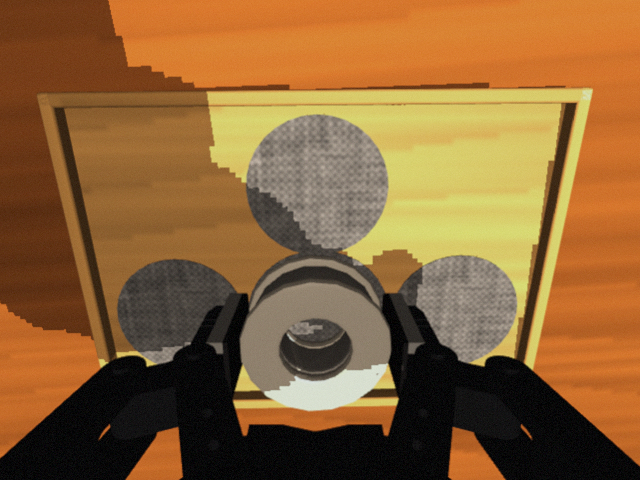

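The spool is gripped at 54.7 mm. I lift it and carry it to above the stand.

jog_arm --deltas '[{"fingers": 0.5,"x": 0,"y": 0,"z": 8,"twist": 0},{"fingers": 0.5,"x": 0,"y": 0,"z": 25,"twist": 0},{"fingers": 0.5,"x": 0,"y": 0,"z": 55,"twist": 0},{"fingers": 0.5,"x": 0,"y": 5,"z": 85,"twist": 0},{"fingers": 0.5,"x": -4,"y": 25,"z": 95,"twist": 0},{"fingers": 0.5,"x": -12,"y": 60,"z": 95,"twist": 0},{"fingers": 0.5,"x": -20,"y": 100,"z": 95,"twist": 0},{"fingers": 0.5,"x": -28,"y": 140,"z": 95,"twist": 0},{"fingers": 0.5,"x": -36,"y": 180,"z": 95,"twist": 0},{"fingers": 0.5,"x": -44,"y": 215,"z": 95,"twist": 0}]'

```text
time: 26.9
ee_pos: [0.5187, 0.2446, 0.0796]
tcp_rot: [41.3, 88.8, 37.4]
wrist_force: [1.8, -0.2, -0.8]
opening: 0.0547
```

jog_arm --deltas '[{"fingers": 0.5,"x": -6,"y": 30,"z": 0,"twist": 0},{"fingers": 0.5,"x": -11,"y": 50,"z": 0,"twist": 0},{"fingers": 0.5,"x": -14,"y": 62,"z": 0,"twist": 0},{"fingers": 0.5,"x": -14,"y": 66,"z": 0,"twist": 0},{"fingers": 0.5,"x": -14,"y": 66,"z": 0,"twist": 0},{"fingers": 0.5,"x": -14,"y": 66,"z": 0,"twist": 0}]'

```text
time: 27.5
ee_pos: [0.505, 0.3097, 0.0796]
tcp_rot: [40.7, 88.8, 36.7]
wrist_force: [-0.0, -0.5, -0.9]
opening: 0.0547
```

Run:
```python
from h import *
from workcell import viewer
o=st()
c=viewer.camera("wrist"); cv2.imwrite("pics/w15.png",c["image"][:,:,::-1])
W=w2c(c,o); print(cv2.projectPoints(np.array([[.5055,.3088,.055],[.5055,.3088,.012]]),W[:3,:3],W[:3,3],K(c),c["D"])[0].ravel().round(0))
c=viewer.camera("side"); im=cv2.resize(c["image"][80:240,100:308],(780,600)); cv2.imwrite("pics/s15.png",im[:,:,::-1])
```

```text
t 27.5 tcp [505.  309.7  79.6] jaw 86.0 q [31.  9. -0. 80.  0. 35.] open 54.7 F [-0.  -0.5 -0.9]
[312. 268. 312. 241.]
```

View pics/w15.png

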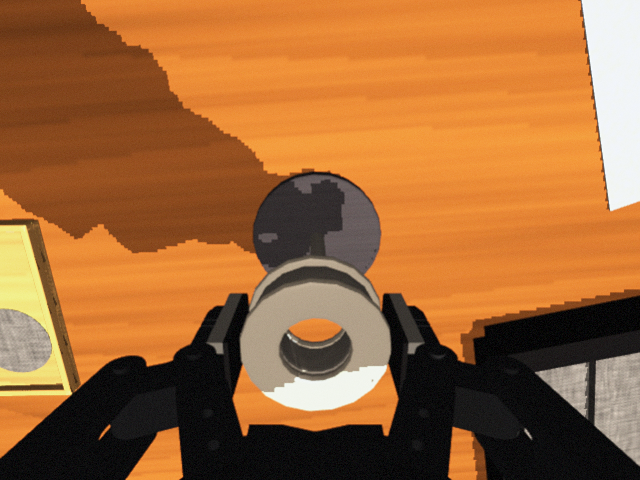

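View pics/s15.png

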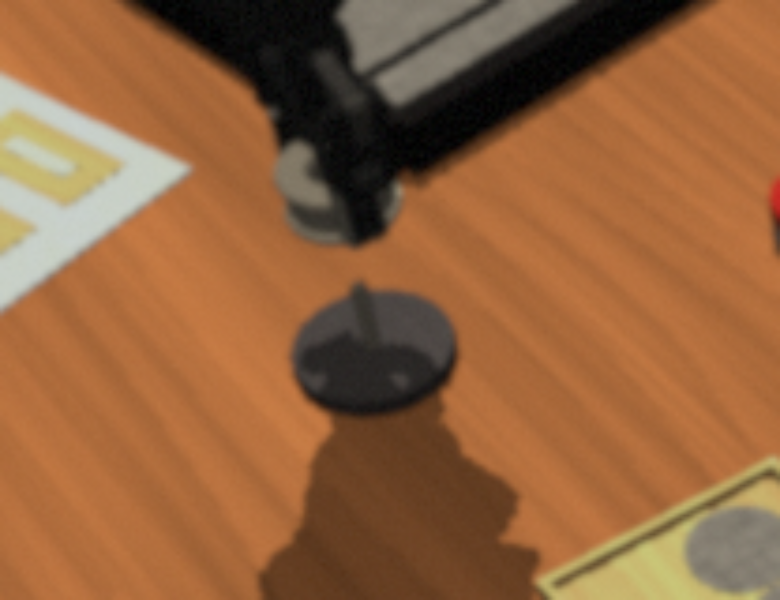

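Run:
```python
from h import *
from workcell import bot,viewer
o=bot.get_obs(); c=viewer.camera("wrist"); im=c["image"]
for px in((316,343),(316,346)): print("spool",cast(c,[px],o["ee_pos"][2]+.0477,o)[0].round(4))
# disc: grey low-saturation dark mask, fit ellipse to visible outer contour pts -> cast to plane, fit circle
hsv=cv2.cvtColor(im,cv2.COLOR_RGB2HSV); m=(hsv[...,1]<90)&(hsv[...,2]<130); m[:160]=0;m[256:]=0;m[:,:235]=0;m[:,400:]=0
k=blobs(m,500)[0].reshape(-1,2); k=k[(k[:,1]<250)]
P=cast(c,k,.012,o)[:,:2]
A=np.c_[2*P,np.ones(len(P))]; s=np.linalg.lstsq(A,(P**2).sum(1),rcond=None)[0]; r=np.sqrt(s[2]+s[0]**2+s[1]**2)
print("stand",s[:2].round(4),r)
f=[(253,232),(381,232),(317,172)]; print(cast(c,f,.012,o).round(4))
c=np.load("pics/top0.npy",allow_pickle=True).item(); im=c["image"]; hsv=cv2.cvtColor(im,cv2.COLOR_RGB2HSV); m=(hsv[...,1]<90)&(hsv[...,2]<110);m[:225]=0;m[290:]=0;m[:,:135]=0;m[:,200:]=0
k=blobs(m,300)[0].reshape(-1,2); (u,r)=cv2.minEnclosingCircle(k); print(u,r,cast(c,[u],.012).round(4), cast(c,[k.mean(0)],.012).round(4))
c=np.load("pics/side0.npy",allow_pickle=True).item(); W=c["world_to_cam"]
for q in((.5055,.309),(.503,.312)):
  p=cv2.projectPoints(np.array([[*q,.012],[*q,.055]]),W[:3,:3],W[:3,3],K(c),c["D"])[0].reshape(-1,2); print(((p-[100,80])*3.75).round(0).tolist())
```

```text
spool [0.5025 0.3099 0.1274]
spool [0.5037 0.3098 0.1274]
stand [0.502  0.3123] 0.04047875309016683
[[0.4966 0.2717 0.012 ]
 [0.5028 0.354  0.012 ]
 [0.4611 0.3154 0.012 ]]
(166.6639404296875, 257.3360595703125) 21.734621047973633 [[0.5058 0.3095 0.012 ]] [[0.5058 0.3094 0.012 ]]
[[372.0, 345.0], [356.0, 282.0]]
[[365.0, 344.0], [348.0, 281.0]]
```

The wrist and top views agree within about 3 mm on where the stand is relative to the spool, against 8.5 mm of clearance. I nudge by (−1, +1) mm and lower onto the post in stages.

jog_arm --deltas '[{"fingers": 0.5,"x": -1,"y": 1,"z": -12,"twist": 0},{"fingers": 0.5,"x": -1,"y": 1,"z": -26,"twist": 0},{"fingers": 0.5,"x": -1,"y": 1,"z": -36,"twist": 0},{"fingers": 0.5,"x": -1,"y": 1,"z": -42,"twist": 0},{"fingers": 0.5,"x": -1,"y": 1,"z": -48,"twist": 0},{"fingers": 0.5,"x": -1,"y": 1,"z": -54,"twist": 0},{"fingers": 0.5,"x": -1,"y": 1,"z": -60,"twist": 0},{"fingers": 0.5,"x": -1,"y": 1,"z": -62,"twist": 0},{"fingers": 0.5,"x": -1,"y": 1,"z": -62,"twist": 0}]'

```text
time: 28.55
ee_pos: [0.5039, 0.3107, 0.0174]
tcp_rot: [41.0, 88.8, 37.0]
wrist_force: [0.1, -0.2, -0.1]
opening: 0.0547
```

Run:
```python
from h import *
from workcell import viewer
o=st()
c=viewer.camera("wrist"); cv2.imwrite("pics/w16.png",c["image"][:,:,::-1])
c=viewer.camera("side"); im=cv2.resize(c["image"][80:240,100:308],(780,600)); cv2.imwrite("pics/s16.png",im[:,:,::-1])
```

```text
t 28.55 tcp [503.9 310.7  17.4] jaw 86.0 q [32. 10. -6. 73.  0. 36.] open 54.7 F [ 0.1 -0.2 -0.1]
```

View pics/w16.png

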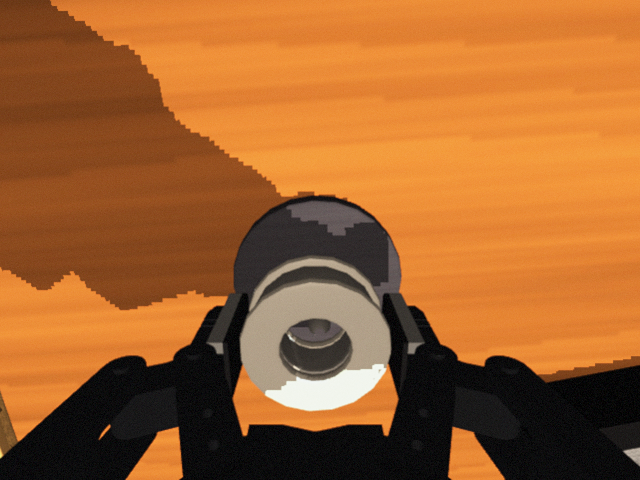

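View pics/s16.png

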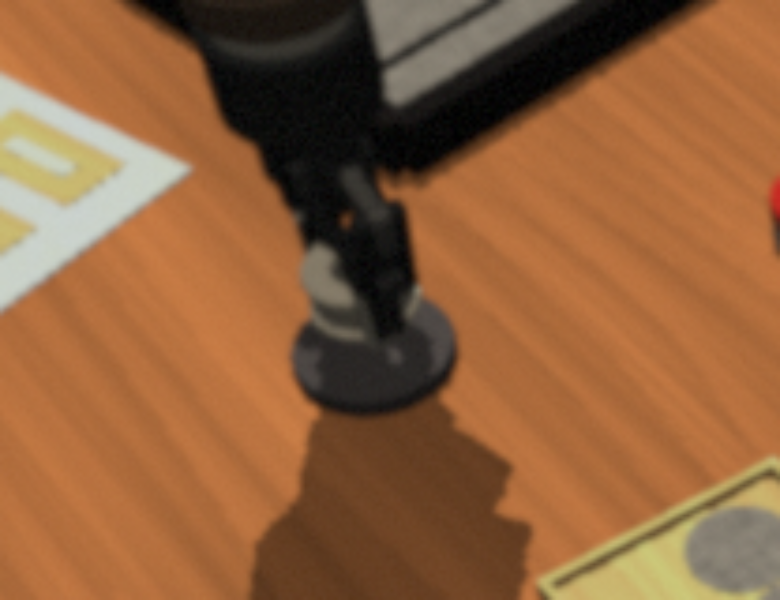

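Run:
```python
from h import *
from workcell import bot,viewer
o=bot.get_obs(); c=viewer.camera("wrist"); im=c["image"]
cv2.imwrite("pics/w17.png",cv2.resize(im[260:420,220:412],(720,600),interpolation=cv2.INTER_CUBIC)[:,:,::-1])
print(cast(c,[(316,345)],.0651,o).round(4),cast(c,[(320,326)],.055,o).round(4))
```

```text
[[0.5028 0.311  0.0651]] [[0.5015 0.3128 0.055 ]]
```

View pics/w17.png

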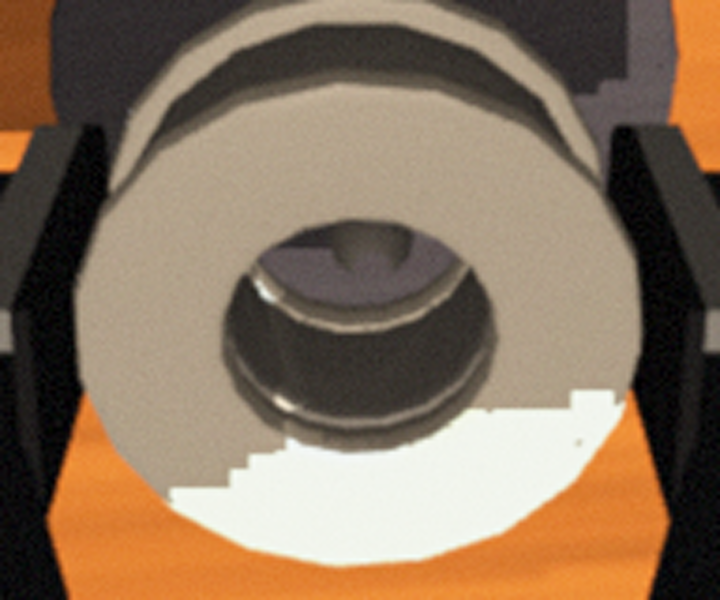

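The post is visible inside the hole at crop (372,250), and the side view puts the spool's underside over the stand's centre. There is no contact force. I nudge by (−1, +1) and continue down.

jog_arm --deltas '[{"fingers": 0.5,"x": -1,"y": 1,"z": -3,"twist": 0},{"fingers": 0.5,"x": -1,"y": 1,"z": -7,"twist": 0},{"fingers": 0.5,"x": -1,"y": 1,"z": -11,"twist": 0},{"fingers": 0.5,"x": -1,"y": 1,"z": -15,"twist": 0},{"fingers": 0.5,"x": -1,"y": 1,"z": -18,"twist": 0},{"fingers": 0.5,"x": -1,"y": 1,"z": -18,"twist": 0}]'

```text
time: 29.3
ee_pos: [0.5029, 0.3117, -0.0006]
tcp_rot: [41.2, 88.8, 37.2]
wrist_force: [0.3, 0.0, -1.0]
opening: 0.0547
```

Run:
```python
from h import *
from workcell import viewer
o=st()
c=viewer.camera("wrist"); im=c["image"]
cv2.imwrite("pics/w18.png",cv2.resize(im[260:420,220:412],(720,600),interpolation=cv2.INTER_CUBIC)[:,:,::-1])
```

```text
t 29.3 tcp [502.9 311.7  -0.6] jaw 86.0 q [32. 11. -7. 71.  0. 36.] open 54.7 F [ 0.3  0.  -1. ]
```

View pics/w18.png

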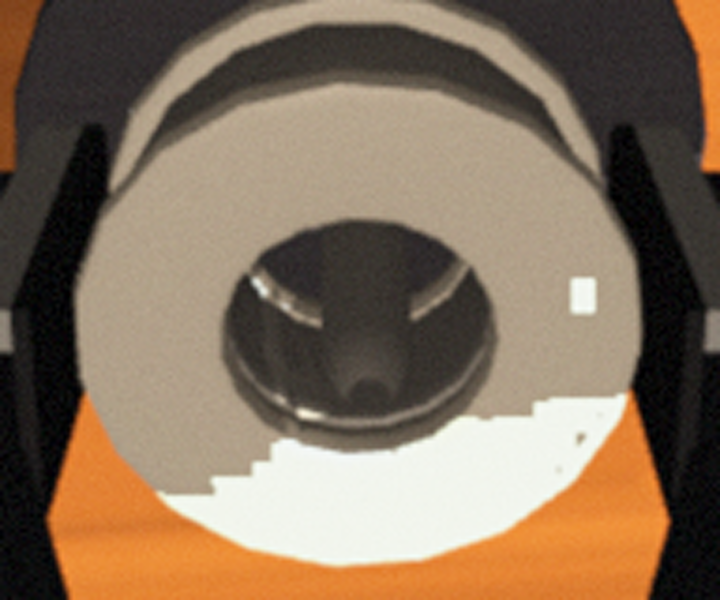

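The post goes through the hole, nearly centred. Lowering to the base.

jog_arm --deltas '[{"fingers": 0.5,"x": 0,"y": 0,"z": -3,"twist": 0},{"fingers": 0.5,"x": 0,"y": 0,"z": -6,"twist": 0},{"fingers": 0.5,"x": 0,"y": 0,"z": -8,"twist": 0},{"fingers": 0.5,"x": 0,"y": 0,"z": -9,"twist": 0},{"fingers": 0.5,"x": 0,"y": 0,"z": -9,"twist": 0}]'

```text
time: 29.85
ee_pos: [0.503, 0.3118, -0.0094]
tcp_rot: [40.9, 88.8, 36.9]
wrist_force: [-0.3, 0.5, -1.3]
opening: 0.0549
```

jog_arm --deltas '[{"fingers": 0.5,"x": 0,"y": 0,"z": -1,"twist": 0},{"fingers": 0.5,"x": 0,"y": 0,"z": -2,"twist": 0},{"fingers": 0.5,"x": 0,"y": 0,"z": -2,"twist": 0}]'

```text
time: 30.15
ee_pos: [0.5033, 0.3119, -0.0097]
tcp_rot: [40.6, 88.7, 36.5]
wrist_force: [-3.7, -3.0, 11.6]
opening: 0.0547
```

Contact: it is seated. Releasing and retreating.

jog_arm --deltas '[{"fingers": 0.8,"x": 0,"y": 0,"z": 0,"twist": 0},{"fingers": 1,"x": 0,"y": 0,"z": 0,"twist": 0},{"fingers": 1,"x": 0,"y": 0,"z": 0,"twist": 0},{"fingers": 1,"x": 0,"y": 0,"z": 0,"twist": 0},{"fingers": 1,"x": 0,"y": 0,"z": 0,"twist": 0},{"fingers": 1,"x": 0,"y": 0,"z": 25,"twist": 0},{"fingers": 1,"x": 0,"y": 0,"z": 65,"twist": 0},{"fingers": 1,"x": 0,"y": 0,"z": 110,"twist": 0},{"fingers": 1,"x": 0,"y": 0,"z": 160,"twist": 0},{"fingers": 1,"x": 0,"y": 0,"z": 205,"twist": 0}]'

```text
time: 31.15
ee_pos: [0.5031, 0.3118, 0.1976]
tcp_rot: [40.4, 88.7, 36.4]
wrist_force: [1.1, 0.8, 0.9]
opening: 0.0852
```

Run:
```python
from h import *
from workcell import viewer
o=st()
c=viewer.camera("wrist"); cv2.imwrite("pics/w19.png",c["image"][:,:,::-1])
c=viewer.camera("side"); cv2.imwrite("pics/s19.png",c["image"][:,:,::-1])
```

```text
t 31.15 tcp [503.1 311.8 197.6] jaw 86.0 q [32.  9. 13. 93.  0. 36.] open 85.2 F [1.1 0.8 0.9]
```

View pics/w19.png

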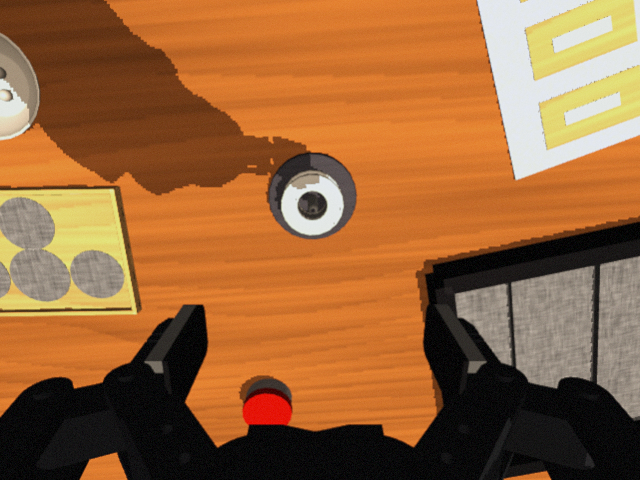

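View pics/s19.png

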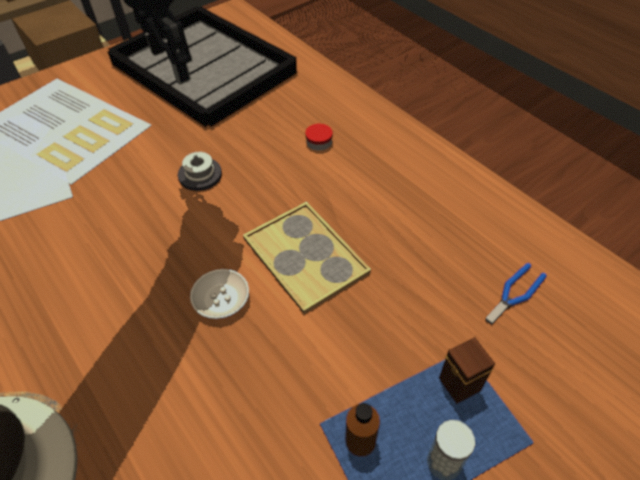

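The spool lies flat over the post: disc centre at about (312,196), spool ring at (312,204). All three containers stand upright on the mat. I check the spool offset, then fetch the jar.

Run:
```python
from h import *
from workcell import bot,viewer
o=bot.get_obs(); c=viewer.camera("wrist")
print(cast(c,[(312,196)],.012,o).round(4),cast(c,[(312,204)],.038,o).round(4))
```

```text
[[0.5064 0.3144 0.012 ]] [[0.5073 0.314  0.038 ]]
```

jog_arm --deltas '[{"fingers": 1,"x": -2,"y": -45,"z": 0,"twist": 0},{"fingers": 1,"x": -4,"y": -90,"z": 0,"twist": 0},{"fingers": 1,"x": -6,"y": -135,"z": 0,"twist": -1},{"fingers": 1,"x": -8,"y": -180,"z": 0,"twist": -2},{"fingers": 1,"x": -10,"y": -225,"z": 0,"twist": -3},{"fingers": 1,"x": -12,"y": -270,"z": 0,"twist": -4},{"fingers": 1,"x": -14,"y": -315,"z": 0,"twist": -5},{"fingers": 1,"x": -16,"y": -360,"z": 0,"twist": -6},{"fingers": 1,"x": -18,"y": -405,"z": 0,"twist": -7},{"fingers": 1,"x": -20,"y": -450,"z": 0,"twist": -8}]'

```text
time: 32.3
ee_pos: [0.4837, -0.139, 0.1977]
tcp_rot: [41.9, 88.4, 29.8]
wrist_force: [0.2, 0.5, 0.1]
opening: 0.0856
```

jog_arm --deltas '[{"fingers": 1,"x": -2,"y": -45,"z": 0,"twist": 0},{"fingers": 1,"x": -4,"y": -90,"z": 0,"twist": 0},{"fingers": 1,"x": -6,"y": -135,"z": 0,"twist": 0},{"fingers": 1,"x": -8,"y": -175,"z": 0,"twist": 0},{"fingers": 1,"x": -8,"y": -205,"z": 0,"twist": 0},{"fingers": 1,"x": -8,"y": -212,"z": 0,"twist": 0},{"fingers": 1,"x": -8,"y": -212,"z": 0,"twist": 0}]'

```text
time: 33.0
ee_pos: [0.4751, -0.3515, 0.196]
tcp_rot: [47.0, 88.5, 34.9]
wrist_force: [0.1, 0.4, 0.3]
opening: 0.0856
```

Run:
```python
from h import *
from workcell import viewer
o=st()
c=viewer.camera("wrist"); cv2.imwrite("pics/w20.png",c["image"][:,:,::-1])
W=w2c(c,o); print(cv2.projectPoints(np.array([[.4747,-.350,.092]]),W[:3,:3],W[:3,3],K(c),c["D"])[0].ravel().round(0))
```

```text
t 33.0 tcp [ 475.1 -351.5  196. ] jaw 77.9 q [-37.  10.  14.  94.   1. -25.] open 85.6 F [0.1 0.4 0.3]
[314. 222.]
```

View pics/w20.png

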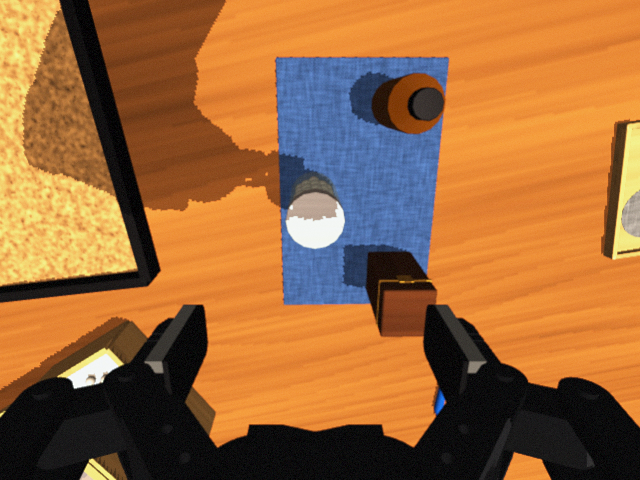

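The lid is at (315,220) against a predicted (314,222), so it is aligned. The spool-to-stand offset measures under 1 mm. Descending on the jar.

jog_arm --deltas '[{"fingers": 1,"x": 0,"y": 1,"z": -40,"twist": 0},{"fingers": 1,"x": 0,"y": 1,"z": -80,"twist": 0},{"fingers": 1,"x": 0,"y": 1,"z": -115,"twist": 0},{"fingers": 1,"x": 0,"y": 1,"z": -145,"twist": 0},{"fingers": 1,"x": 0,"y": 1,"z": -160,"twist": 0},{"fingers": 1,"x": 0,"y": 1,"z": -165,"twist": 0},{"fingers": 1,"x": 0,"y": 1,"z": -165,"twist": 0}]'

```text
time: 33.75
ee_pos: [0.4757, -0.3491, 0.0321]
tcp_rot: [45.3, 88.5, 33.2]
wrist_force: [0.9, 0.4, 0.6]
opening: 0.0855
```

jog_arm --deltas '[{"fingers": 0.35,"x": 0,"y": 0,"z": 0,"twist": 0},{"fingers": 0.35,"x": 0,"y": 0,"z": 0,"twist": 0},{"fingers": 0.35,"x": 0,"y": 0,"z": 0,"twist": 0},{"fingers": 0.35,"x": 0,"y": 0,"z": 0,"twist": 0},{"fingers": 0.35,"x": 0,"y": 0,"z": 0,"twist": 0},{"fingers": 0.35,"x": 0,"y": 0,"z": 0,"twist": 0},{"fingers": 0.35,"x": 0,"y": 0,"z": 0,"twist": 0}]'

```text
time: 34.45
ee_pos: [0.4762, -0.3497, 0.0335]
tcp_rot: [40.8, 88.4, 28.8]
wrist_force: [-0.6, -0.1, 6.7]
opening: 0.0431
```

jog_arm --deltas '[{"fingers": 0.35,"x": 0,"y": 0,"z": 10,"twist": 0},{"fingers": 0.35,"x": 0,"y": 0,"z": 30,"twist": 0},{"fingers": 0.35,"x": 0,"y": 0,"z": 60,"twist": 0},{"fingers": 0.35,"x": 0,"y": 0,"z": 90,"twist": 0},{"fingers": 0.35,"x": 0,"y": 10,"z": 115,"twist": 0},{"fingers": 0.35,"x": 3,"y": 35,"z": 120,"twist": 1},{"fingers": 0.35,"x": 7,"y": 75,"z": 120,"twist": 2},{"fingers": 0.35,"x": 11,"y": 115,"z": 120,"twist": 3},{"fingers": 0.35,"x": 15,"y": 155,"z": 120,"twist": 4},{"fingers": 0.35,"x": 19,"y": 195,"z": 120,"twist": 5}]'

```text
time: 35.45
ee_pos: [0.495, -0.1532, 0.154]
tcp_rot: [40.7, 88.4, 33.7]
wrist_force: [1.6, -0.7, -2.0]
opening: 0.0433
```

jog_arm --deltas '[{"fingers": 0.35,"x": 4,"y": 40,"z": 0,"twist": 1},{"fingers": 0.35,"x": 8,"y": 80,"z": 0,"twist": 2},{"fingers": 0.35,"x": 12,"y": 120,"z": 0,"twist": 3},{"fingers": 0.35,"x": 16,"y": 155,"z": 0,"twist": 4},{"fingers": 0.35,"x": 18,"y": 180,"z": -10,"twist": 4},{"fingers": 0.35,"x": 19,"y": 187,"z": -30,"twist": 4},{"fingers": 0.35,"x": 19,"y": 188,"z": -60,"twist": 4},{"fingers": 0.35,"x": 19,"y": 188,"z": -90,"twist": 4},{"fingers": 0.35,"x": 19,"y": 188,"z": -105,"twist": 4},{"fingers": 0.35,"x": 19,"y": 188,"z": -108,"twist": 4}]'

```text
time: 36.45
ee_pos: [0.5129, 0.0347, 0.0446]
tcp_rot: [44.4, 88.5, 41.4]
wrist_force: [-0.4, 0.3, -1.3]
opening: 0.0438
```

Run:
```python
from h import *
from workcell import viewer
o=st()
c=viewer.camera("wrist"); cv2.imwrite("pics/w21.png",c["image"][:,:,::-1])
c=viewer.camera("side"); im=cv2.resize(c["image"][150:350,180:440],(780,600)); cv2.imwrite("pics/s21.png",im[:,:,::-1])
```

```text
t 36.45 tcp [512.9  34.7  44.6] jaw 87.0 q [  3.  -1. -14.  75.   1.   6.] open 43.8 F [-0.4  0.3 -1.3]
```

View pics/s21.png

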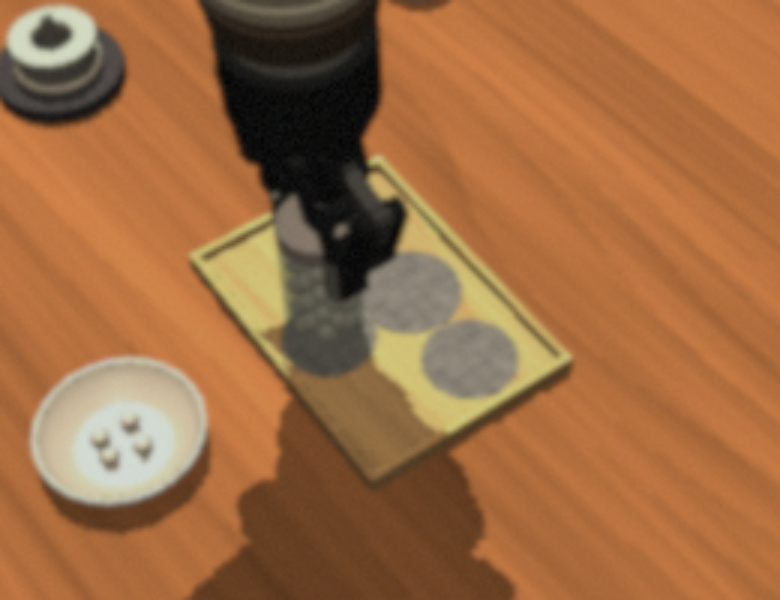

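View pics/w21.png

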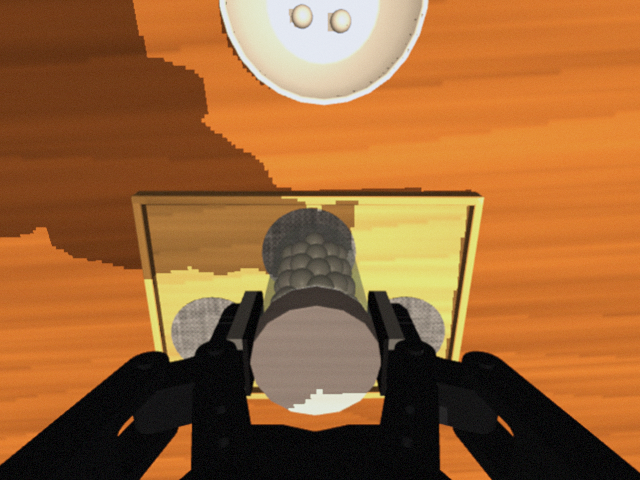

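The jar hangs over its patch. Lowering from 44.6 to about 35.5.

jog_arm --deltas '[{"fingers": 0.35,"x": 0,"y": 0,"z": -4,"twist": 0},{"fingers": 0.35,"x": 0,"y": 0,"z": -7,"twist": 0},{"fingers": 0.35,"x": 0,"y": -1,"z": -9,"twist": 0},{"fingers": 0.35,"x": 0,"y": -1,"z": -10,"twist": 0},{"fingers": 0.35,"x": 0,"y": -1,"z": -10,"twist": 0}]'

```text
time: 37.05
ee_pos: [0.5142, 0.0336, 0.0367]
tcp_rot: [40.7, 88.4, 37.6]
wrist_force: [0.1, -0.0, -2.2]
opening: 0.0435
```

jog_arm --deltas '[{"fingers": 0.35,"x": 0,"y": 0,"z": -1,"twist": 0},{"fingers": 0.35,"x": 0,"y": 0,"z": -2,"twist": 0},{"fingers": 0.35,"x": 0,"y": 0,"z": -2,"twist": 0}]'

```text
time: 37.35
ee_pos: [0.5145, 0.0336, 0.0355]
tcp_rot: [39.3, 88.3, 36.3]
wrist_force: [-0.2, 0.3, 3.8]
opening: 0.0432
```

jog_arm --deltas '[{"fingers": 0.7,"x": 0,"y": 0,"z": 0,"twist": 0},{"fingers": 1,"x": 0,"y": 0,"z": 0,"twist": 0},{"fingers": 1,"x": 0,"y": 0,"z": 0,"twist": 0},{"fingers": 1,"x": 0,"y": 0,"z": 0,"twist": 0},{"fingers": 1,"x": 0,"y": 0,"z": 0,"twist": 0},{"fingers": 1,"x": 0,"y": 0,"z": 30,"twist": 0},{"fingers": 1,"x": 0,"y": 0,"z": 70,"twist": 0},{"fingers": 1,"x": 0,"y": 0,"z": 115,"twist": 0},{"fingers": 1,"x": 0,"y": 0,"z": 160,"twist": 0},{"fingers": 1,"x": 5,"y": -30,"z": 165,"twist": -8}]'

```text
time: 38.35
ee_pos: [0.5212, 0.0052, 0.2066]
tcp_rot: [34.3, 87.9, 23.4]
wrist_force: [0.1, -0.9, -0.0]
opening: 0.0855
```

jog_arm --deltas '[{"fingers": 1,"x": 5,"y": -30,"z": 0,"twist": -8},{"fingers": 1,"x": 10,"y": -60,"z": 0,"twist": -16},{"fingers": 1,"x": 15,"y": -90,"z": 0,"twist": -24},{"fingers": 1,"x": 20,"y": -120,"z": 0,"twist": -32},{"fingers": 1,"x": 25,"y": -150,"z": 0,"twist": -40},{"fingers": 1,"x": 30,"y": -180,"z": 0,"twist": -48},{"fingers": 1,"x": 35,"y": -210,"z": 0,"twist": -56},{"fingers": 1,"x": 40,"y": -240,"z": 0,"twist": -64},{"fingers": 1,"x": 45,"y": -270,"z": 0,"twist": -72},{"fingers": 1,"x": 50,"y": -298,"z": 0,"twist": -80}]'

```text
time: 39.35
ee_pos: [0.5712, -0.2942, 0.2064]
tcp_rot: [34.2, 87.9, -57.1]
wrist_force: [0.1, 1.2, 0.3]
opening: 0.0854
```

Run:
```python
from h import *
o=st()
```

```text
t 39.35 tcp [ 571.2 -294.2  206.4] jaw -1.3 q [-27.  16.  22.  95.  -1.  65.] open 85.4 F [0.1 1.2 0.3]
```

jog_arm --deltas '[{"fingers": 1,"x": -1,"y": 0,"z": 0,"twist": -8},{"fingers": 1,"x": -1,"y": 0,"z": 0,"twist": -11},{"fingers": 1,"x": -1,"y": 0,"z": 0,"twist": -11}]'

```text
time: 39.65
ee_pos: [0.5701, -0.2945, 0.206]
tcp_rot: [33.6, 87.9, -68.8]
wrist_force: [1.0, -0.1, -0.6]
opening: 0.0852
```

Run:
```python
from h import *
from workcell import viewer
o=st();R=jaw(o);print(R.round(3))
c=viewer.camera("wrist"); cv2.imwrite("pics/w22.png",c["image"][:,:,::-1])
W=w2c(c,o); print(cv2.projectPoints(np.array([[.5699,-.2943,.090]]),W[:3,:3],W[:3,3],K(c),c["D"])[0].ravel().round(0))
```

```text
t 39.65 tcp [ 570.1 -294.5  206. ] jaw -12.3 q [-27.  16.  23.  95.  -1.  76.] open 85.2 F [ 1.  -0.1 -0.6]
[[ 0.013  0.977 -0.214]
 [-0.033 -0.214 -0.976]
 [-0.999  0.02   0.03 ]]
[314. 215.]
```

View pics/w22.png

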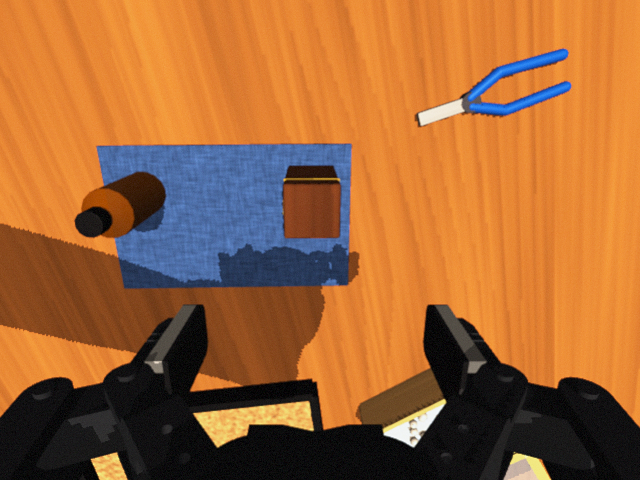

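The box top is at (312,210), aligned with the jaws. This time I grip it deeper.

jog_arm --deltas '[{"fingers": 1,"x": 0,"y": 1,"z": -40,"twist": 0},{"fingers": 1,"x": 0,"y": 1,"z": -80,"twist": 0},{"fingers": 1,"x": 0,"y": 1,"z": -115,"twist": 0},{"fingers": 1,"x": 0,"y": 1,"z": -145,"twist": 0},{"fingers": 1,"x": 0,"y": 1,"z": -165,"twist": 0},{"fingers": 1,"x": 0,"y": 1,"z": -173,"twist": 0},{"fingers": 1,"x": 0,"y": 1,"z": -173,"twist": 0}]'

```text
time: 40.4
ee_pos: [0.5697, -0.2928, 0.0323]
tcp_rot: [32.0, 88.0, -70.1]
wrist_force: [-0.2, 0.1, 0.4]
opening: 0.0854
```

jog_arm --deltas '[{"fingers": 0.35,"x": 0,"y": 0,"z": 0,"twist": 0},{"fingers": 0.35,"x": 0,"y": 0,"z": 0,"twist": 0},{"fingers": 0.35,"x": 0,"y": 0,"z": 0,"twist": 0},{"fingers": 0.35,"x": 0,"y": 0,"z": 0,"twist": 0},{"fingers": 0.35,"x": 0,"y": 0,"z": 0,"twist": 0},{"fingers": 0.35,"x": 0,"y": 0,"z": 0,"twist": 0},{"fingers": 0.35,"x": 0,"y": 0,"z": 0,"twist": 0}]'

```text
time: 41.1
ee_pos: [0.5703, -0.2931, 0.0338]
tcp_rot: [34.3, 87.9, -67.8]
wrist_force: [-0.8, 1.0, 6.6]
opening: 0.0438
```

Run:
```python
from h import *
from workcell import viewer
o=st()
c=viewer.camera("wrist"); cv2.imwrite("pics/w23.png",c["image"][:,:,::-1])
```

```text
t 41.1 tcp [ 570.3 -293.1   33.8] jaw -12.1 q [-27.  16.   3.  76.  -1.  76.] open 43.8 F [-0.8  1.   6.6]
```

View pics/w23.png

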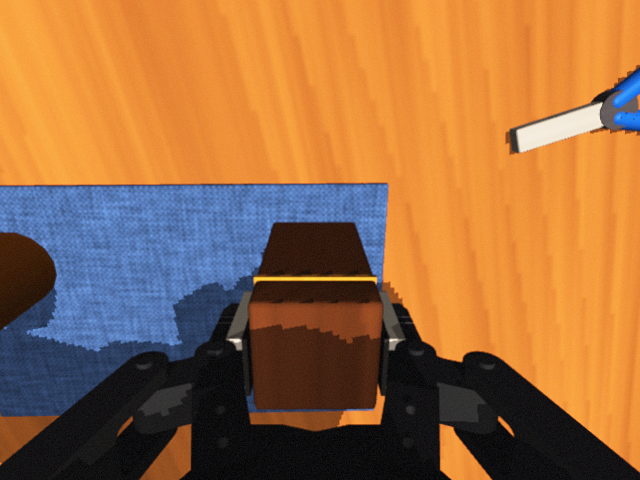

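The box is firmly gripped well down its sides. Lifting and carrying it back.

jog_arm --deltas '[{"fingers": 0.35,"x": 0,"y": 0,"z": 10,"twist": 0},{"fingers": 0.35,"x": 0,"y": 0,"z": 30,"twist": 0},{"fingers": 0.35,"x": 0,"y": 0,"z": 60,"twist": 0},{"fingers": 0.35,"x": 0,"y": 15,"z": 80,"twist": 1},{"fingers": 0.35,"x": 0,"y": 45,"z": 85,"twist": 4},{"fingers": 0.35,"x": -1,"y": 80,"z": 85,"twist": 8},{"fingers": 0.35,"x": -3,"y": 120,"z": 85,"twist": 12},{"fingers": 0.35,"x": -5,"y": 160,"z": 85,"twist": 15},{"fingers": 0.35,"x": -6,"y": 200,"z": 85,"twist": 18},{"fingers": 0.35,"x": -8,"y": 235,"z": 85,"twist": 21}]'

```text
time: 42.15
ee_pos: [0.5621, -0.0564, 0.1196]
tcp_rot: [35.2, 87.9, -45.8]
wrist_force: [0.1, -0.1, -0.6]
opening: 0.0438
```

jog_arm --deltas '[{"fingers": 0.35,"x": 0,"y": 15,"z": 0,"twist": 0},{"fingers": 0.35,"x": 0,"y": 23,"z": -10,"twist": 0},{"fingers": 0.35,"x": 0,"y": 25,"z": -30,"twist": 0},{"fingers": 0.35,"x": 0,"y": 25,"z": -55,"twist": 0},{"fingers": 0.35,"x": 0,"y": 25,"z": -70,"twist": 0},{"fingers": 0.35,"x": 0,"y": 25,"z": -75,"twist": 0},{"fingers": 0.35,"x": 0,"y": 25,"z": -75,"twist": 0}]'

```text
time: 42.85
ee_pos: [0.5618, -0.0319, 0.044]
tcp_rot: [33.9, 87.9, -47.2]
wrist_force: [0.2, 0.2, -1.1]
opening: 0.0436
```

Run:
```python
from h import *
from workcell import viewer
o=st()
c=viewer.camera("wrist"); cv2.imwrite("pics/w24.png",c["image"][:,:,::-1])
```

```text
t 42.85 tcp [561.8 -31.9  44. ] jaw 9.0 q [-2.  5. -8. 75. -1. 79.] open 43.6 F [ 0.2  0.2 -1.1]
```

View pics/w24.png

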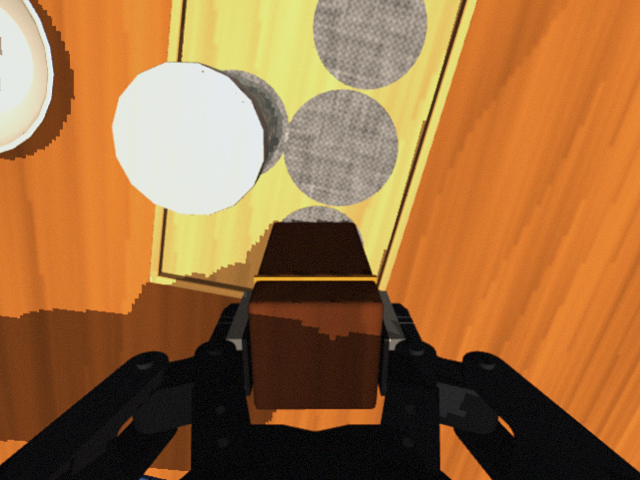

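The box is over its patch, with the jar standing at (190,140). Lowering with a small correction.

jog_arm --deltas '[{"fingers": 0.35,"x": 1,"y": 2,"z": -3,"twist": 0},{"fingers": 0.35,"x": 1,"y": 2,"z": -6,"twist": 0},{"fingers": 0.35,"x": 1,"y": 2,"z": -8,"twist": 0},{"fingers": 0.35,"x": 1,"y": 2,"z": -9,"twist": 0},{"fingers": 0.35,"x": 1,"y": 2,"z": -9,"twist": 0}]'

```text
time: 43.4
ee_pos: [0.5633, -0.0298, 0.036]
tcp_rot: [35.4, 87.9, -45.7]
wrist_force: [0.3, 0.4, -0.3]
opening: 0.0439
```

jog_arm --deltas '[{"fingers": 0.35,"x": 0,"y": 0,"z": -1,"twist": 0},{"fingers": 0.35,"x": 0,"y": 0,"z": -1,"twist": 0}]'

```text
time: 43.6
ee_pos: [0.5634, -0.0298, 0.0358]
tcp_rot: [35.9, 87.8, -45.1]
wrist_force: [-2.2, 0.9, 3.8]
opening: 0.0438
```

jog_arm --deltas '[{"fingers": 0.7,"x": 0,"y": 0,"z": 0,"twist": 0},{"fingers": 1,"x": 0,"y": 0,"z": 0,"twist": 0},{"fingers": 1,"x": 0,"y": 0,"z": 0,"twist": 0},{"fingers": 1,"x": 0,"y": 0,"z": 0,"twist": 0},{"fingers": 1,"x": 0,"y": 0,"z": 0,"twist": 0},{"fingers": 1,"x": 0,"y": 0,"z": 30,"twist": 0},{"fingers": 1,"x": 0,"y": 0,"z": 70,"twist": 0},{"fingers": 1,"x": 0,"y": 0,"z": 115,"twist": 0},{"fingers": 1,"x": 0,"y": 0,"z": 160,"twist": 0},{"fingers": 1,"x": -15,"y": -25,"z": 165,"twist": -2}]'

```text
time: 44.6
ee_pos: [0.5511, -0.0536, 0.2067]
tcp_rot: [43.9, 87.5, -39.0]
wrist_force: [0.4, -0.4, -0.5]
opening: 0.0855
```

jog_arm --deltas '[{"fingers": 1,"x": -22,"y": -34,"z": 0,"twist": -3},{"fingers": 1,"x": -44,"y": -68,"z": 0,"twist": -6},{"fingers": 1,"x": -66,"y": -102,"z": 0,"twist": -9},{"fingers": 1,"x": -88,"y": -136,"z": 0,"twist": -12},{"fingers": 1,"x": -110,"y": -170,"z": 0,"twist": -15},{"fingers": 1,"x": -128,"y": -195,"z": 0,"twist": -18},{"fingers": 1,"x": -137,"y": -208,"z": 0,"twist": -19},{"fingers": 1,"x": -137,"y": -208,"z": 0,"twist": -19},{"fingers": 1,"x": -137,"y": -208,"z": 0,"twist": -19}]'

```text
time: 45.5
ee_pos: [0.4141, -0.2616, 0.2067]
tcp_rot: [44.2, 87.5, -57.7]
wrist_force: [0.3, -0.0, -0.7]
opening: 0.0856
```

Run:
```python
from h import *
from workcell import viewer
o=st();print(jaw(o)[:,0].round(3))
c=viewer.camera("wrist"); cv2.imwrite("pics/w25.png",c["image"][:,:,::-1])
W=w2c(c,o); print(cv2.projectPoints(np.array([[.4111,-.2634,.104]]),W[:3,:3],W[:3,3],K(c),c["D"])[0].ravel().round(0))
c=viewer.camera("side"); cv2.imwrite("pics/s25.png",c["image"][:,:,::-1])
```

```text
t 45.5 tcp [ 414.1 -261.6  206.7] jaw -11.9 q [-32.  -6.  -1.  93.  -1.  70.] open 85.6 F [ 0.3 -0.  -0.7]
[ 0.023 -0.037 -0.999]
[309. 224.]
```

View pics/w25.png

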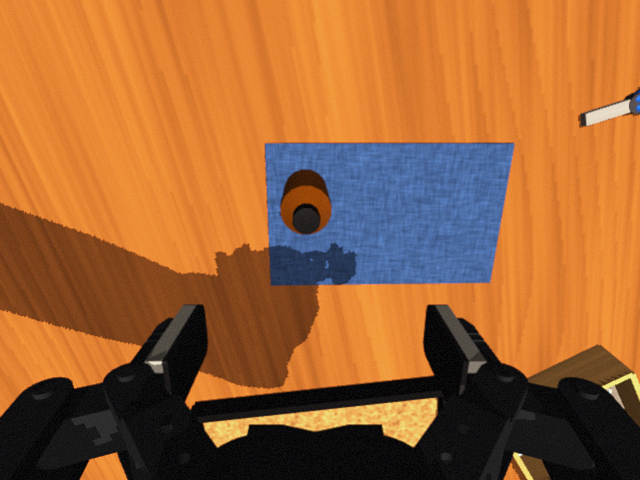

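View pics/s25.png

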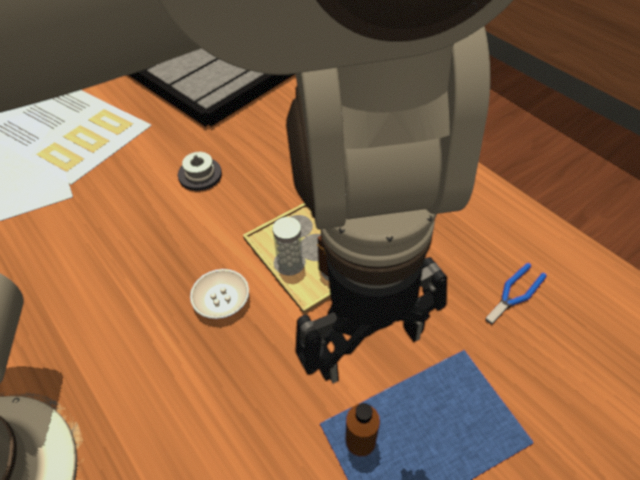

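The cap is at (306,219), close to predicted. In the side view the jar stands in the tray and the spool on its stand. Descending on the bottle.

jog_arm --deltas '[{"fingers": 1,"x": -4,"y": 0,"z": -40,"twist": 0},{"fingers": 1,"x": -4,"y": 0,"z": -80,"twist": 0},{"fingers": 1,"x": -4,"y": 0,"z": -115,"twist": 0},{"fingers": 1,"x": -4,"y": 0,"z": -145,"twist": 0},{"fingers": 1,"x": -4,"y": 0,"z": -165,"twist": 0},{"fingers": 1,"x": -4,"y": 0,"z": -171,"twist": 0},{"fingers": 1,"x": -4,"y": 0,"z": -171,"twist": 0}]'

```text
time: 46.3
ee_pos: [0.4105, -0.2603, 0.0353]
tcp_rot: [43.3, 87.6, -58.5]
wrist_force: [-0.5, -0.3, 1.2]
opening: 0.0855
```

jog_arm --deltas '[{"fingers": 0.35,"x": 0,"y": 0,"z": 0,"twist": 0},{"fingers": 0.35,"x": 0,"y": 0,"z": 0,"twist": 0},{"fingers": 0.35,"x": 0,"y": 0,"z": 0,"twist": 0},{"fingers": 0.35,"x": 0,"y": 0,"z": 0,"twist": 0},{"fingers": 0.35,"x": 0,"y": 0,"z": 0,"twist": 0},{"fingers": 0.35,"x": 0,"y": 0,"z": 0,"twist": 0},{"fingers": 0.35,"x": 0,"y": 0,"z": 0,"twist": 0}]'

```text
time: 47.0
ee_pos: [0.411, -0.2607, 0.0365]
tcp_rot: [44.4, 87.5, -57.4]
wrist_force: [-0.4, -0.2, 6.1]
opening: 0.0407
```

Run:
```python
from h import *
from workcell import viewer
o=st();print(jaw(o)[:,0].round(3))
c=viewer.camera("wrist"); cv2.imwrite("pics/w26.png",c["image"][:,:,::-1])
```

```text
t 47.0 tcp [ 411.  -260.7   36.5] jaw -11.8 q [-32.  -6. -20.  74.  -1.  70.] open 40.7 F [-0.4 -0.2  6.1]
[ 0.024 -0.037 -0.999]
```

View pics/w26.png

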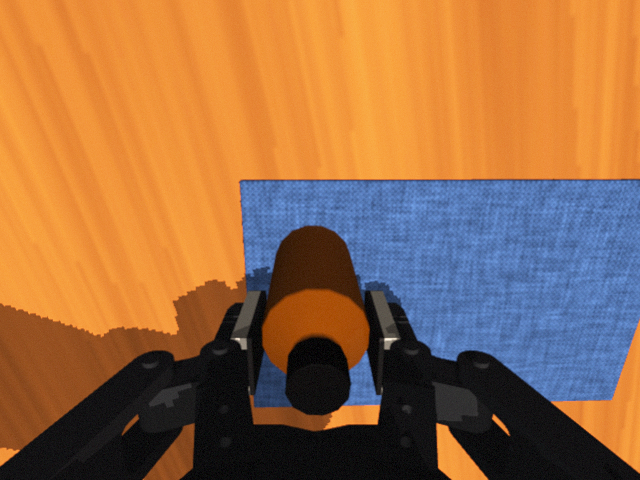

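Gripped. Lifting it high and carrying it back.

jog_arm --deltas '[{"fingers": 0.35,"x": 0,"y": 0,"z": 10,"twist": 0},{"fingers": 0.35,"x": 0,"y": 0,"z": 30,"twist": 0},{"fingers": 0.35,"x": 0,"y": 0,"z": 60,"twist": 0},{"fingers": 0.35,"x": 0,"y": 0,"z": 95,"twist": 0},{"fingers": 0.35,"x": 3,"y": 8,"z": 120,"twist": 0},{"fingers": 0.35,"x": 13,"y": 28,"z": 125,"twist": 1},{"fingers": 0.35,"x": 27,"y": 60,"z": 125,"twist": 2},{"fingers": 0.35,"x": 45,"y": 100,"z": 125,"twist": 3},{"fingers": 0.35,"x": 63,"y": 140,"z": 125,"twist": 4},{"fingers": 0.35,"x": 81,"y": 180,"z": 125,"twist": 5}]'

```text
time: 48.05
ee_pos: [0.4925, -0.0792, 0.1625]
tcp_rot: [45.3, 87.4, -51.5]
wrist_force: [1.2, 0.2, -1.2]
opening: 0.0409
```

jog_arm --deltas '[{"fingers": 0.35,"x": 18,"y": 40,"z": 0,"twist": 1},{"fingers": 0.35,"x": 36,"y": 80,"z": 0,"twist": 2},{"fingers": 0.35,"x": 54,"y": 118,"z": 0,"twist": 3},{"fingers": 0.35,"x": 67,"y": 145,"z": 0,"twist": 3},{"fingers": 0.35,"x": 74,"y": 160,"z": 0,"twist": 3},{"fingers": 0.35,"x": 76,"y": 165,"z": 0,"twist": 3},{"fingers": 0.35,"x": 76,"y": 165,"z": 0,"twist": 3}]'

```text
time: 48.75
ee_pos: [0.5684, 0.0857, 0.1626]
tcp_rot: [44.8, 87.4, -48.9]
wrist_force: [-0.3, 0.5, -1.2]
opening: 0.0405
```

Run:
```python
from h import *
from workcell import viewer
o=st();print(jaw(o)[:,0].round(3))
c=viewer.camera("wrist"); cv2.imwrite("pics/w27.png",c["image"][:,:,::-1])
```

```text
t 48.75 tcp [568.4  85.7 162.6] jaw -3.7 q [ 10.   6.   6.  89.  -2. 103.] open 40.5 F [-0.3  0.5 -1.2]
[ 0.03  -0.034 -0.999]
```

View pics/w27.png

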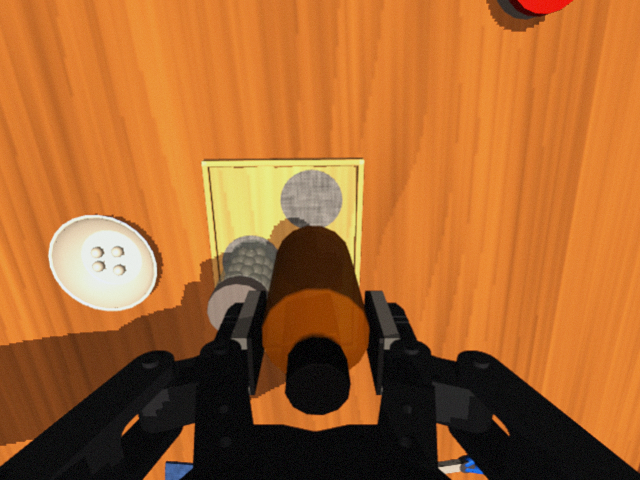

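The bottle is centred over its patch. Lowering.

jog_arm --deltas '[{"fingers": 0.35,"x": 0,"y": 1,"z": -25,"twist": 0},{"fingers": 0.35,"x": 0,"y": 1,"z": -55,"twist": 0},{"fingers": 0.35,"x": 0,"y": 1,"z": -82,"twist": 0},{"fingers": 0.35,"x": 0,"y": 1,"z": -103,"twist": 0},{"fingers": 0.35,"x": 0,"y": 1,"z": -114,"twist": 0},{"fingers": 0.35,"x": 0,"y": 1,"z": -119,"twist": 0},{"fingers": 0.35,"x": 0,"y": 1,"z": -121,"twist": 0},{"fingers": 0.35,"x": 0,"y": 1,"z": -122,"twist": 0},{"fingers": 0.35,"x": 0,"y": 1,"z": -122,"twist": 0}]'

```text
time: 49.7
ee_pos: [0.5688, 0.0861, 0.0416]
tcp_rot: [46.3, 87.4, -47.5]
wrist_force: [0.3, 0.5, -1.4]
opening: 0.0404
```

jog_arm --deltas '[{"fingers": 0.35,"x": 0,"y": 0,"z": -1,"twist": 0},{"fingers": 0.35,"x": 0,"y": 0,"z": -2,"twist": 0},{"fingers": 0.35,"x": 0,"y": 0,"z": -3,"twist": 0},{"fingers": 0.35,"x": 0,"y": 0,"z": -3,"twist": 0}]'

```text
time: 50.1
ee_pos: [0.5688, 0.0861, 0.0387]
tcp_rot: [46.5, 87.4, -47.3]
wrist_force: [-0.5, 0.1, -0.2]
opening: 0.0409
```

jog_arm --deltas '[{"fingers": 0.35,"x": 0,"y": 0,"z": -1,"twist": 0},{"fingers": 0.35,"x": 0,"y": 0,"z": -1,"twist": 0}]'

```text
time: 50.3
ee_pos: [0.569, 0.0862, 0.0386]
tcp_rot: [47.3, 87.3, -46.5]
wrist_force: [-2.0, -0.2, 5.3]
opening: 0.041
```

Contact. Releasing, rising, then moving well back so the top view is clear.

jog_arm --deltas '[{"fingers": 0.7,"x": 0,"y": 0,"z": 0,"twist": 0},{"fingers": 1,"x": 0,"y": 0,"z": 0,"twist": 0},{"fingers": 1,"x": 0,"y": 0,"z": 0,"twist": 0},{"fingers": 1,"x": 0,"y": 0,"z": 0,"twist": 0},{"fingers": 1,"x": 0,"y": 0,"z": 0,"twist": 0},{"fingers": 1,"x": 0,"y": 0,"z": 30,"twist": 0},{"fingers": 1,"x": 0,"y": 0,"z": 70,"twist": 0},{"fingers": 1,"x": 0,"y": 0,"z": 115,"twist": 0},{"fingers": 1,"x": 0,"y": 0,"z": 160,"twist": 0},{"fingers": 1,"x": 0,"y": 0,"z": 190,"twist": 0}]'

```text
time: 51.3
ee_pos: [0.5693, 0.0862, 0.2321]
tcp_rot: [50.4, 87.2, -43.4]
wrist_force: [1.1, 0.2, 0.9]
opening: 0.0854
```

jog_arm --deltas '[{"fingers": 1,"x": -10,"y": -45,"z": 0,"twist": 0},{"fingers": 1,"x": -20,"y": -90,"z": 0,"twist": 0},{"fingers": 1,"x": -30,"y": -135,"z": 0,"twist": -4},{"fingers": 1,"x": -45,"y": -180,"z": 0,"twist": -8},{"fingers": 1,"x": -60,"y": -225,"z": 0,"twist": -12},{"fingers": 1,"x": -80,"y": -265,"z": 0,"twist": -16},{"fingers": 1,"x": -105,"y": -305,"z": 0,"twist": -20},{"fingers": 1,"x": -130,"y": -345,"z": 0,"twist": -24},{"fingers": 1,"x": -160,"y": -380,"z": 0,"twist": -28},{"fingers": 1,"x": -190,"y": -415,"z": 0,"twist": -32}]'

```text
time: 52.3
ee_pos: [0.3779, -0.33, 0.2321]
tcp_rot: [50.5, 87.2, -75.5]
wrist_force: [0.4, -0.3, 0.4]
opening: 0.0854
```

Run:
```python
from h import *
from workcell import viewer
o=st()
c=viewer.camera("top"); cv2.imwrite("pics/t28.png",c["image"][:,:,::-1])
a=cv2.resize(c["image"][190:290,250:380],(780,600),interpolation=cv2.INTER_CUBIC);cv2.imwrite("pics/tc28.png",a[:,:,::-1])
c=viewer.camera("side"); cv2.imwrite("pics/s28.png",c["image"][:,:,::-1])
```

```text
t 52.3 tcp [ 377.9 -330.   232.1] jaw -35.9 q [-40.  -4.   4.  95.  -2.  86.] open 85.4 F [ 0.4 -0.3  0.4]
```

View pics/t28.png

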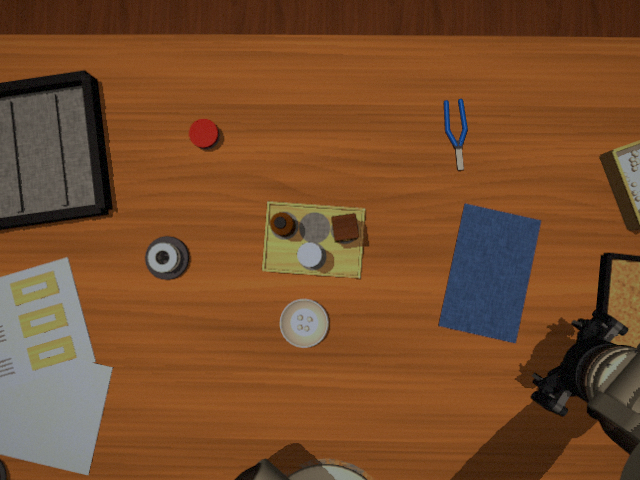

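View pics/tc28.png

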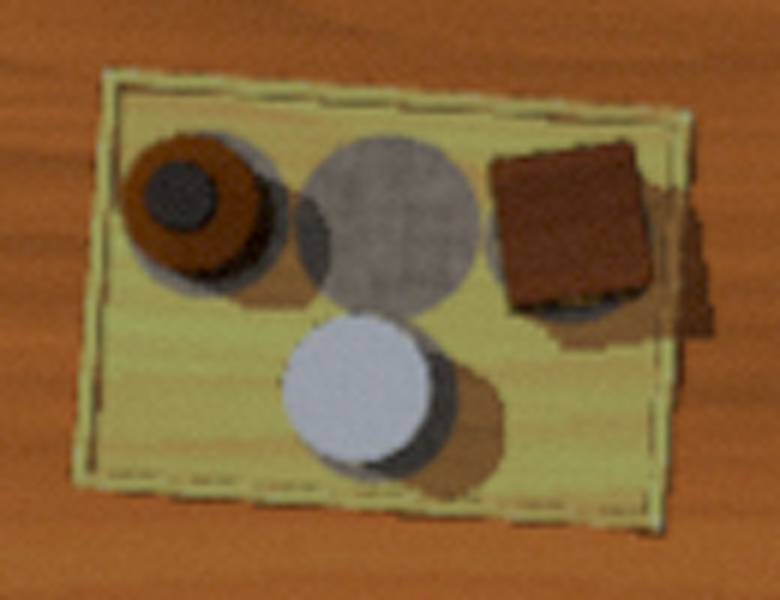

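View pics/s28.png

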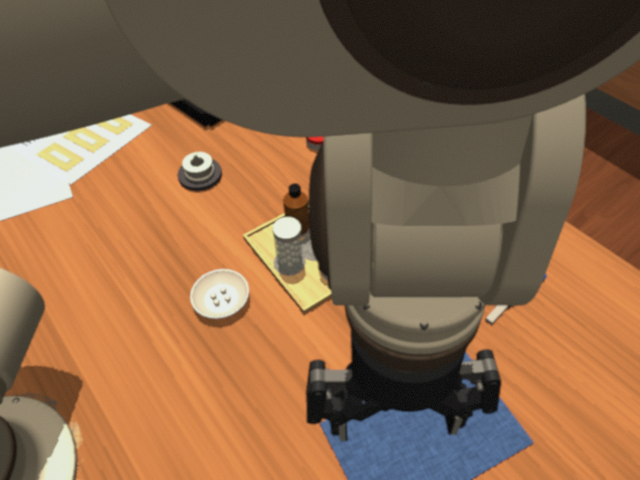

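In the top crop the bottle cap is at (181,195), the jar lid at (357,389) and the box centre at about (571,227). At the start they were at (181,198), (355,395) and (570,229), so each is within about 2 mm. The spool sits on its stand, the bystanders are unmoved and the arm is clear. Handing in.

```bash
python3 -c "
from workcell import ticket
print(ticket.job_done())"
```

```text
the job is handed in; nothing more can be done
None
```

I moved the jar, box and bottle to the mat, set the spool on the stand over its post, and put the three containers back on their starting spots. I handed the job in at about 52 s of the 144 s allowed; no verdict was reported.

**Last checks:**
- **Containers:** in the top view all three stand upright in the tray, each within about 2 mm of where it started.
- **Spool:** it lies flat with the post through its hole. Just after release its offset from the stand's centre measured about 1 mm.
- **Dish, tin and pliers:** they look unmoved, judged by eye from the top view.
- **Robot:** the gripper is open and well clear of everything.

**Disagreements and faults:**
- **Finger length:** the fingertips are about 30 mm farther back than `nose_length` says. The first bottle grip therefore closed around its neck, with no harm, and the first box grip was shallow. I corrected this in every later grip.
- **Tool tilt:** the tool drifted from vertical to almost 3° by the end, because each move starts from the measured pose. The containers still stand upright in the last views.
- **Stand position:** the wrist and top cameras disagreed by about 3–5 mm on the stand. I settled this by looking at the post inside the spool's hole.

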